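# Find the socket that fits the press nut

## Robot

A 6-joint arm with a two-finger parallel gripper is mounted at the origin on the work surface. World frame = base frame: x ahead of the robot, y to its left, z up, the work surface at z = 0. Lengths are in mm, angles in rad, forces in N, time in s.
With the tool pointing down it reaches from about 350 to 925 mm from the base axis. Payload 6.4 kg.
Tool frame: the origin (TCP) lies between the finger pads; the fingertips stand 19 mm ahead of it and the grasp point (between the pads) is the TCP (env.tip_extent is the distance from the TCP to the fingertips, in mm); z points along the fingers, y is the direction in which the jaws open and shut (so a half turn about z gives the same grasp; the last joint's range is limited). The gripper opens to 85 mm and grips with 20 to 120 N. Pads are 22 mm wide; open, the fingers measure 114 mm over their backs; the gripper's body (76 mm by 85 mm) begins 54 mm behind the grasp point. The pads swing forward as they close: fully open they stand 13 mm farther back than shut.
Start: joints at [1.114, 0.245, 1.558, -0, 1.339, -0.174], TCP at [181.377, 624.193, 250.29] pointing down, gripper open.
Joint ranges: [-3.13, 3.13], [-1.02, 2.26], [0.13, 2.54], [-0.95, 4.09], [0.21, 2.88], [-2.74, 2.74]. Speed limits (rad/s): [2.57, 2.57, 3.14, 3.14, 3.14, 3.14].

## Interface

Orientations are given as a unit quaternion [w, x, y, z].
In Python, from rig import env gives the robot as it stands. The module is installed in compiled form; this text tells all that it offers.
- The arm moves only by the tool play_rows, never from a script. Its argument "increments" is one flat list of numbers, 5 for each row, row after row: the shift along the tool's x, y, z in mm, then the turn about the tool's z in rad, then the finger opening in mm, from 0 to 85.4. In form: [x, y, z, roll, gripper, x, y, z, roll, gripper, ...]. A call has 1 to 8 rows; each row shifts and turns the commanded pose from where the row before left it, along the tool's axes as they then stand; what a row does not reach is not made up. A row lasts 1/10 s, in which the tool goes at most 50 mm and 8.59 degrees, less where a joint would pass 70% of its speed; a pose out of reach is approached as far as the arm can. A call is refused whole if a number of a shift passes 50 or a number of a turn 0.15, either way. A call with a gripper value outside its range is refused whole. The fingers move at their own pace and stop on an object; the grip force is fixed at half the most. Time passes only in rows, so rows that do not move let the fingers close. It gives the time, the measured TCP pose, the force and the opening at its end, in the units of the state.
- env.read_state(): the state, without advancing time (a new reading comes with each control period).
- env.camera(name): name is "scene" or "side" or "wrist"; returns the picture (384x512x3 uint8, red, green, blue); there is no depth.
- env.camera_model(name): a dict with "fov_y" (degrees; the focal length in pixels is half the picture's height over the tangent of half this angle, whatever the lens; pixels are square), "cx", "cy" (the principal point, pixels), "rvec" (rotation vector, rad) and "tvec" (3), from world to camera coordinates, as OpenCV has them; the wrist camera has in their place "mount" (4x4, takes a point from camera to tool coordinates, whose origin is the TCP and whose axes are the flange's). Camera axes: x right, y down, z forward; pixel columns grow to the right and rows downward; lengths in mm; the calibration is good to about 2 mm. A picture is of the moment at which its call begins: read the wrist's pose just before it. camera_model takes no time and is no camera call.
- env.job_done(): hands the job in, once; it reports no verdict.
The state is a dict: "clock": time; "qpos": joint angles; "qvel": joint speeds; "joint_efforts": joint torques, N m; "ee_pos": TCP position; "orientation": TCP orientation; "wrist_force": force on the tool from outside, world axes, zero at the start; "moment": the same for the moment, N m; "opening": opening from 0.0 (shut) to 1.0 (fully open).
Only numpy, scipy, OpenCV 4.12 (cv2) and the standard library are available. Lean on these libraries where they do the work, as an engineer would, in place of code of your own. Each camera call takes 0.05 s, during which the arm holds its last target.

## Task

Shut the pump down by pressing the left-hand key on the control box and then the right-hand key, one at a time and each fully down, leaving the middle key alone. Then try the sockets from the tray on the hex nut of the hold-down clamp: stand any that does not fit back upright on the tray, and push the one that fits fully down over the nut until it rests on the washer. Finish there, still gripping that socket on the nut, with the other two standing upright on the tray and everything else left where it was.

Things in the scene. Friction and masses are not known exactly. Their poses are not given: they have to be found in the camera images.
- box: Control box: grey box, 110 x 180 mm, 45 mm high, fixed, on the robot's left; origin at the centre of its underside. Three alike round dark grey keys, 26 mm across, stand in a row 52 mm apart along its y on its top. Each goes straight down 6 mm against a spring (starts to move at 1.5 N, fully down at 5 N) and springs back.
- key_left_top (a point): Top centre of the left-hand key (pump stop) as seen from the robot, the +y end of the row; 67 mm above the table. Pressed counts from 4 mm down.
- key_mid_top (a point): Top centre of the middle key (pump start), alike; not to be pressed.
- key_right_top (a point): Top centre of the right-hand key (vent), the -y end of the row; alike, 67 mm above the table.
- key_left (a joint): How far the left key is down, 0 (up) to 0.006 m.
- key_mid (a joint): How far the middle key is down, 0 to 0.006 m.
- key_right (a joint): How far the right key is down, 0 to 0.006 m.
- nut (a point): Top centre of the fixed steel hex nut (it does not turn), 66 mm above the table. 22 mm across flats, 18 mm high, top 3 mm chamfered to 18.5 mm; a stud 13 mm across stands 4 mm above it. Its washer's top is 18 mm below this point (48 mm above the table). Axes: z up; two flats of the nut face +y and -y of this frame, the others follow every 60 degrees.
- clamp: Hold-down clamp that carries the nut, fixed; origin under the nut at table height, axes as the nut's. Aluminium base 210 x 120 mm (along x, y), wooden packing, dark steel strap 190 x 46 mm and a round washer 46 mm across; all but nut and stud is at most 48 mm high.
- tray: Low dark steel tray, fixed, inner floor 142 x 252 mm (x by y of its frame), 4 mm above the table, rim 18 mm high; origin at the centre of its underside. The three sockets stand in it in a row along its y, about 75 mm apart, in any order.
- socket_a_grip (a point): Centre of the hex adapter (the part to grip, 17 mm across flats, 40 mm high) on top of one of three sockets that look alike; only trying shows which fits. This point is 60 mm above the mouth, on the axis. Axes: z up along the socket; two flats of the adapter and two of the bore face +y and -y of this frame, the others follow every 60 degrees.
- socket_a: The same steel socket: round body 36 mm across, 40 mm high, mouth down, bore 26 mm deep; 80 mm tall with its adapter, 0.28 kg. Origin: centre of the mouth. The one that fits has 2.2 mm play on the nut and goes down until its mouth rests on the washer; a bore too small stops on the nut's top, mouth 15 to 18 mm above the washer.
- socket_b_grip (a point): Centre of the hex adapter (the part to grip, 17 mm across flats, 40 mm high) on top of one of three sockets that look alike; only trying shows which fits. This point is 60 mm above the mouth, on the axis. Axes: z up along the socket; two flats of the adapter and two of the bore face +y and -y of this frame, the others follow every 60 degrees.
- socket_b: The same steel socket: round body 36 mm across, 40 mm high, mouth down, bore 26 mm deep; 80 mm tall with its adapter, 0.28 kg. Origin: centre of the mouth. The one that fits has 2.2 mm play on the nut and goes down until its mouth rests on the washer; a bore too small stops on the nut's top, mouth 15 to 18 mm above the washer.
- socket_c_grip (a point): Centre of the hex adapter (the part to grip, 17 mm across flats, 40 mm high) on top of one of three sockets that look alike; only trying shows which fits. This point is 60 mm above the mouth, on the axis. Axes: z up along the socket; two flats of the adapter and two of the bore face +y and -y of this frame, the others follow every 60 degrees.
- socket_c: The same steel socket: round body 36 mm across, 40 mm high, mouth down, bore 26 mm deep; 80 mm tall with its adapter, 0.28 kg. Origin: centre of the mouth. The one that fits has 2.2 mm play on the nut and goes down until its mouth rests on the washer; a bore too small stops on the nut's top, mouth 15 to 18 mm above the washer.
- wrench_grip (a point): Bystander, to be left alone: a flat open-ended wrench, 180 mm long, lying in the tray beside the sockets, at most 8 mm thick; this point is on it, near the middle or on its handle.
- brush_grip (a point): Bystander, to be left alone: a 200 mm flat paint brush lying flat, 42 mm wide and 20 mm thick; this point is on it, near the middle or on its handle.
- tape_mid (a point): Bystander, to be left alone: a roll of tape lying flat, 90 mm across, 25 mm high; this point is on it, near the middle or on its handle.
- jar_mid (a point): Bystander, to be left alone: a jar, 64 mm across, 80 mm high; this point is on it, near the middle or on its handle.
- weight_mid (a point): Bystander, to be left alone: a brass pressing weight with a knob, 64 mm across, 66 mm high; this point is on it, near the middle or on its handle.
- cup_rim (a point): Bystander, to be left alone: a white cup, 72 mm across, 85 mm high; this point is at its rim.
- wedge_mid (a point): Bystander, to be left alone: a small wooden block 60 x 35 x 20 mm; this point is on it, near the middle or on its handle.

How it is judged:
By the outcome, as a careful person would: the job done as asked, in the order asked, and still so for the second after the job is handed in, while the arm keeps its last pose, push and grip.
It also fails if it takes over 72 s, if anything falls off the work surface, if the arm or the gripper's body presses on something with over 40 N, if the wrist force passes 120 N, or if a joint passes its speed limit or range.

## Working session

There is one attempt and no reset: what is moved stays moved. The work goes in short steps, Python scripts to look and compute and a tool call to move; the robot and the scene stay as the last step left them, time stands still between calls to the robot, and variables do not carry over. Pictures are saved under pics/ and viewed, and the job is handed in when it is done.

Besides the shell and the picture viewer there is one more tool, called as name(argument=value, ...) on one line, values as JSON. play_rows: Moves the arm, as the interface text tells. Its arguments: {"type":"object","properties":{"increments":{"type":"array"}},"required":["increments"]}

```bash
mkdir -p pics; cat > h.py <<'E'
import numpy as np, cv2
from rig import env
def K(m,sh=(384,512)):
    f=sh[0]/2/np.tan(np.radians(m['fov_y'])/2); return np.array([[f,0,m['cx']],[0,f,m['cy']],[0,0,1]])
def snap(n,f):
    im=env.camera(n); cv2.imwrite('pics/'+f,cv2.cvtColor(im,cv2.COLOR_RGB2BGR)); return im
def q2R(q):
    from scipy.spatial.transform import Rotation as R
    return R.from_quat([q[1],q[2],q[3],q[0]]).as_matrix()
def cam(n,s=None):
    m=env.camera_model(n)
    if 'rvec' in m:
        R=cv2.Rodrigues(np.array(m['rvec'],float))[0]; t=np.array(m['tvec'],float); return K(m),R.T,-R.T@t
    M=np.array(m['mount']); s=s or env.read_state(); Rt=q2R(s['orientation']); 
    return K(m),Rt@M[:3,:3],Rt@M[:3,3]+np.array(s['ee_pos'])
def ray(c,u,v):
    k,R,o=c; d=R@np.linalg.inv(k)@np.array([u,v,1.]); return o,d
def onz(c,u,v,z):
    o,d=ray(c,u,v); return o+d*(z-o[2])/d[2]
def proj(c,p):
    k,R,o=c; x=k@(R.T@(np.array(p,float)-o)); return x[:2]/x[2]
E
python3 - <<'E'
from h import *
s=env.read_state(); print(s)
for n in ['scene','side','wrist']:
    print(n,env.camera_model(n)); snap(n,n+'0.png')
print(cam('scene')[2],cam('side')[2],cam('wrist',s)[2])
E
```

```text
{'clock': 0.0, 'qpos': array([ 1.11393428e+00,  2.45818858e-01,  1.55903148e+00, -1.57097844e-05,
        1.33867321e+00, -1.74103150e-01]), 'qvel': array([ 8.54688627e-05,  6.04487784e-04, -8.12798922e-04, -9.25638247e-04,
       -1.58127647e-03, -1.40987625e-03]), 'joint_efforts': array([ 6.35213528e-04, -4.29520047e+01, -3.26124251e+01, -1.04176245e-04,
        5.41502028e-03, -2.74561233e-05]), 'ee_pos': array([181.11944275, 623.71150522, 249.16782379]), 'orientation': array([-2.92289596e-04,  1.40907073e-01,  9.90022356e-01, -9.20171996e-04]), 'wrist_force': array([-0.01695226,  0.25405231, -0.5194574 ]), 'moment': array([0.02833124, 0.00543334, 0.00407294]), 'opening': 0.9989988081212584}
scene {'fov_y': 48.68560815089863, 'cx': 253.3204390930747, 'cy': 189.58375969498704, 'rvec': array([ 2.00320168,  1.7295234 , -0.50912372]), 'tvec': array([ -83.75300865, -395.01454831, 1496.99290267])}
side {'fov_y': 47.25377145512794, 'cx': 253.7284612725042, 'cy': 193.5685679434219, 'rvec': array([ 0.29839186, -2.784762  ,  1.20713129]), 'tvec': array([ 513.49601967,  161.00829392, 1166.35959077])}
wrist {'fov_y': 64.08036244870405, 'cx': 256.3050375796583, 'cy': 194.099664239666, 'mount': array([[ 6.59437454e-05, -9.60733940e-01, -2.77471246e-01,
         7.10849615e+01],
       [ 9.99999543e-01,  3.27994330e-04, -8.98008615e-04,
         3.94541452e-01],
       [ 9.53756350e-04, -2.77471060e-01,  9.60733522e-01,
        -1.23958340e+02],
       [ 0.00000000e+00,  0.00000000e+00,  0.00000000e+00,
         1.00000000e+00]])}
[1153.2728929   -99.40906101 1031.56109056] [336.58583052 833.44790696 917.64431725] [113.07125248 644.13900654 373.14780679]
```

View pics/scene0.png

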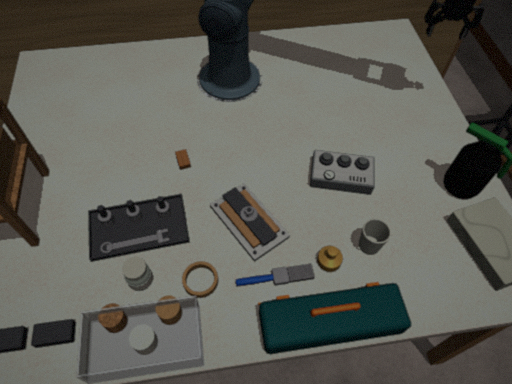

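View pics/side0.png

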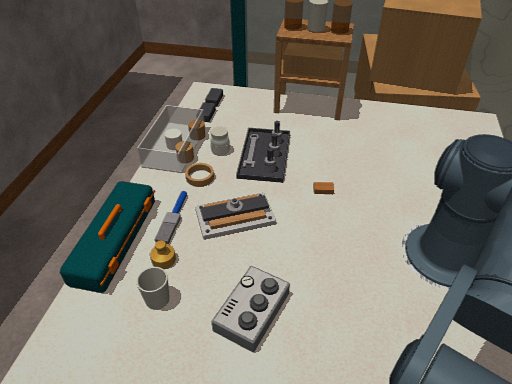

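View pics/wrist0.png

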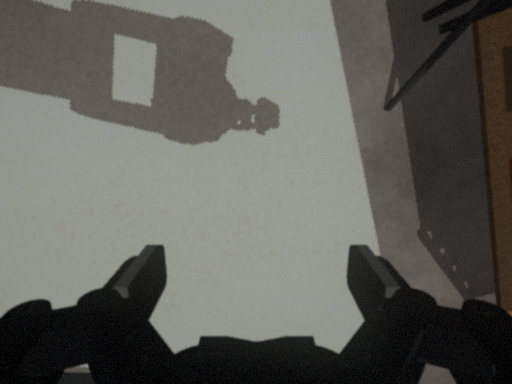

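```bash
python3 - <<'E'
import cv2
a=cv2.imread('pics/scene0.png');b=cv2.imread('pics/side0.png')
cv2.imwrite('pics/z1.png',cv2.resize(a[140:280,80:220],(560,560),interpolation=2))
cv2.imwrite('pics/z2.png',cv2.resize(a[140:260,200:390],(760,480),interpolation=2))
cv2.imwrite('pics/z3.png',cv2.resize(b[110:250,190:340],(600,560),interpolation=2))
cv2.imwrite('pics/z4.png',cv2.resize(b[260:350,205:300],(760,720)[:1]*1+(720,) if 0 else (600,568),interpolation=2))
E
```

```text
(no output)
```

View pics/z1.png

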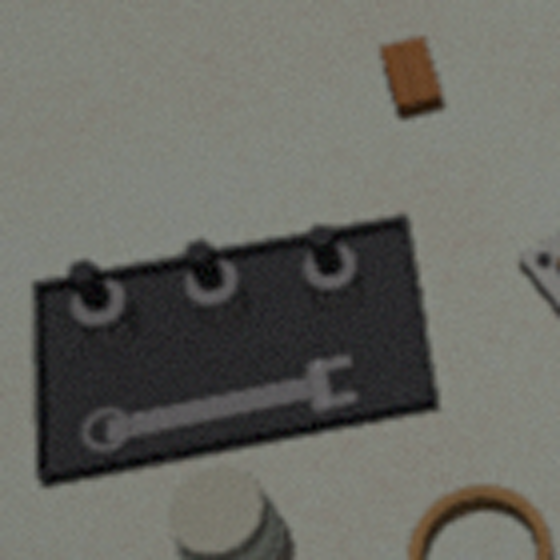

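View pics/z2.png

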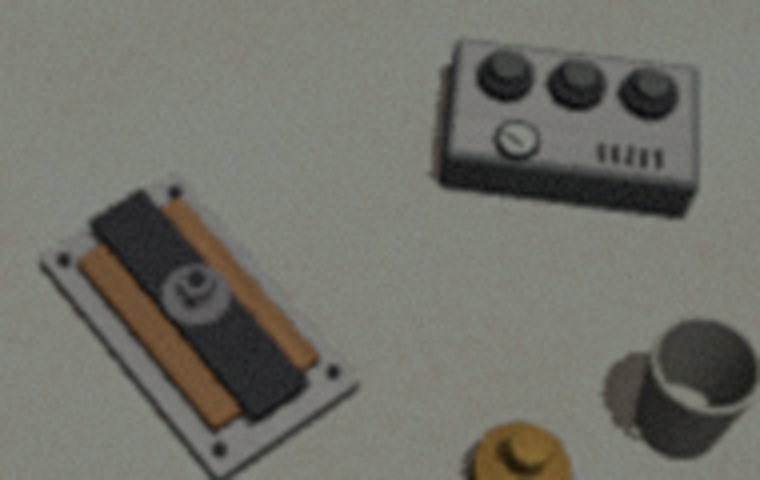

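View pics/z3.png

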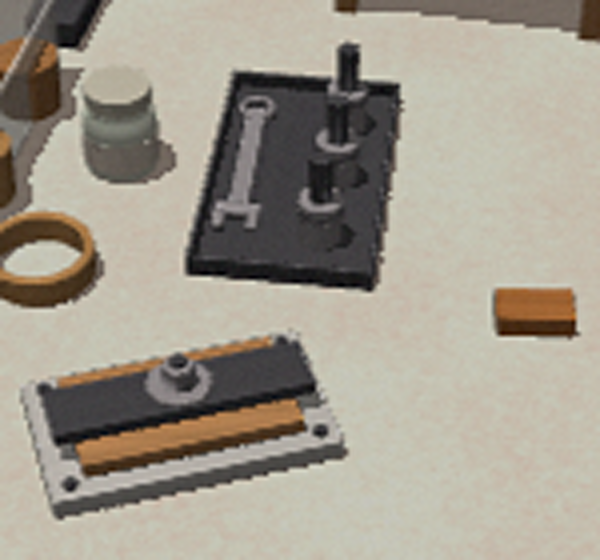

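View pics/z4.png

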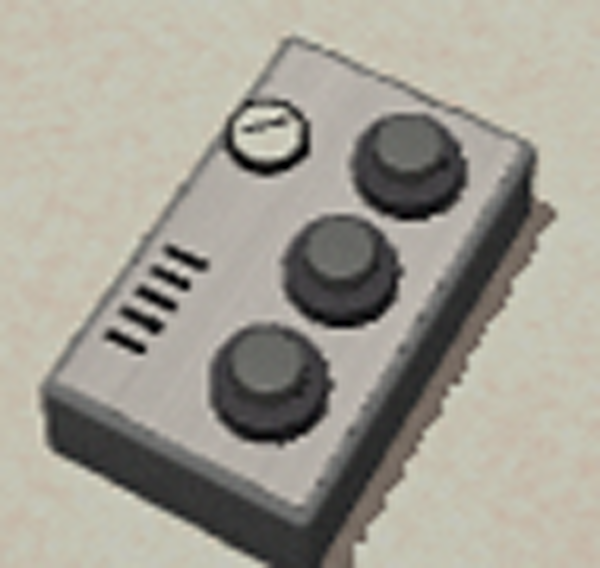

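```bash
python3 - <<'E'
from h import *
A=cam('scene');B=cam('side')
f=lambda p,x0,y0,s:(x0+(p[0]+.5)/s-.5,y0+(p[1]+.5)/s-.5)
def both(n,pa,pb,z):
    a=onz(A,*pa,z);b=onz(B,*pb,z)
    print(n,a.round(1),b.round(1))
z4=600/95
for n,pa,pb in [('kR',(508,64),(408,142)),('kM',(577,75),(343,246)),('kL',(651,87),(270,360))]:
    both(n,f(pa,200,140,4),f(pb,205,260,z4),67)
both('stud',f((197,277),200,140,4),f((178,358),190,110,4),70)
for n,pa,pb in [('s-',(83,268),(348,48)),('s0',(202,248),(338,96)),('s+',(322,235),(320,160))]:
    both(n,f(pa,80,140,4),f(pb,190,110,4),84)
# tray corners (rim 18)
for p in [(35,282),(407,218),(437,408),(43,482)]: print('tray',onz(A,*f(p,80,140,4),18).round(1))
# clamp base corners
for p in [(178,183),(42,262),(357,383),(217,478)]: print('clamp',onz(A,*f(p,200,140,4),10).round(1))
for p in [(92,222),(145,190),(305,382),(258,420)]: print('strap',onz(A,*f(p,200,140,4),48).round(1))
E
```

```text
kR [437.9 231.9  67. ] [437.  234.1  67. ]
kM [454.7 278.6  67. ] [451.2 283.   67. ]
kL [472.7 328.2  67. ] [466.4 333.3  67. ]
stud [584.5 -15.9  70. ] [585.  -16.9  70. ]
s- [ 531.  -397.7   84. ] [ 533.8 -398.5   84. ]
s0 [ 526.5 -321.7   84. ] [ 529.4 -328.5   84. ]
s+ [ 527.6 -243.8   84. ] [ 527.6 -241.7   84. ]
tray [ 494.4 -450.6   18. ]
tray [ 478.2 -193.9   18. ]
tray [ 630.9 -182.8   18. ]
tray [ 647.3 -436.3   18. ]
clamp [468.4 -12.9  10. ]
clamp [ 521.3 -116.8   10. ]
clamp [646.8  84.2  10. ]
clamp [701.6 -19.6  10. ]
strap [517.6 -79.1  48. ]
strap [496.5 -39.7  48. ]
strap [660.   44.1  48. ]
strap [682.5   9.4  48. ]
```

```bash
cat >> h.py <<'E'
def st():
    s=env.read_state(); R=q2R(s['orientation']); yaw=np.arctan2(R[1,0],R[0,0])
    print('t',round(s['clock'],2),'p',s['ee_pos'].round(1),'yaw',round(np.degrees(yaw),2),'tilt',np.degrees(np.arccos(-R[2,2])).round(2),'F',s['wrist_force'].round(1),'M',s['moment'].round(2),'op',round(s['opening']*85.4,1),'q',s['qpos'].round(2)); return s,yaw
def plan(tgt,yawdeg=None,n=None,grip=85):
    s,yaw=st(); p=s['ee_pos'].copy(); tgt=np.array(tgt,float)
    dy=0 if yawdeg is None else (np.radians(yawdeg)-yaw+np.pi)%(2*np.pi)-np.pi
    n=n or int(max(np.ceil(np.linalg.norm(tgt-p)/45),np.ceil(abs(dy)/.14),1))
    out=[]
    for i in range(n):
        d=(tgt-p)/(n-i); c,sn=np.cos(yaw),np.sin(yaw)
        r=[round(c*d[0]+sn*d[1]),round(sn*d[0]-c*d[1]),round(-d[2])] if np.linalg.norm(tgt-p)>60 else [round(c*d[0]+sn*d[1],1),round(sn*d[0]-c*d[1],1),round(-d[2],1)]
        roll=round(-dy/n,3); p=p+np.array([c*r[0]+sn*r[1],sn*r[0]-c*r[1],-r[2]]); yaw-=roll
        out+=r+[roll,grip]
    for i in range(0,len(out),40): print(out[i:i+40])
    print('end',p.round(1),np.degrees(yaw).round(2))
E
python3 - <<'E'
from h import *
plan([460,285,240],90,10,0)
E
```

```text
t 0.15 p [181.2 623.8 249.4] yaw 163.79 tilt 0.09 F [ 0.4 -0.1 -0.2] M [-0.02  0.04 -0.  ] op 85.5 q [ 1.11  0.25  1.56  0.    1.34 -0.17]
[-36, -25, 1, np.float64(0.129), 0, -39, -20, 1, np.float64(0.129), 0, -41, -15, 1, np.float64(0.129), 0, -43, -9, 1, np.float64(0.129), 0, -44, -4, 1, np.float64(0.129), 0, -44, 2, 1, np.float64(0.129), 0, -43, 8, 1, np.float64(0.129), 0, -42, 13, 1, np.float64(0.129), 0]
[-40, 19, 1, np.float64(0.129), 0, np.float64(-36.6), np.float64(23.2), np.float64(0.4), np.float64(0.129), 0]
end [460. 285. 240.] 89.88
```

play_rows(increments=[-36,-25,1,0.129,0,-39,-20,1,0.129,0,-41,-15,1,0.129,0,-43,-9,1,0.129,0,-44,-4,1,0.129,0,-44,2,1,0.129,0,-43,8,1,0.129,0,-42,13,1,0.129,0])

```text
clock: 0.95
ee_pos: [404.7, 351.0, 242.1]
orientation: [-0.0, 0.613, 0.79, -0.0]
wrist_force: [1.2, -0.0, 0.7]
opening: 0.002
```

play_rows(increments=[-40,19,1,0.129,0,-37,23,1,0.129,0,0,0,0,0,0,0,0,0,0,0])

```text
clock: 1.35
ee_pos: [460.2, 284.2, 240.0]
orientation: [-0.0, 0.708, 0.706, -0.0]
wrist_force: [-0.1, -0.2, 0.6]
opening: 0.003
```

```bash
sed -i "s/roll=round(-dy\/n,3)/roll=float(round(-dy\/n,3)); r=[float(x) for x in r]/" h.py; python3 - <<'E'
from h import *
s,_=st(); im=snap('wrist','w1.png'); print([proj(cam('wrist',s),p).round(0) for p in [(437.5,233,67),(453,281,67),(469.5,331,67)]])
E
```

```text
t 1.35 p [460.2 284.2 240. ] yaw 89.81 tilt 0.05 F [-0.1 -0.2  0.6] M [-0. -0.  0.] op 0.3 q [ 0.34 -0.    1.85  0.    1.3   0.35]
[array([235., 228.]), array([250., 183.]), array([267., 132.])]
```

View pics/w1.png

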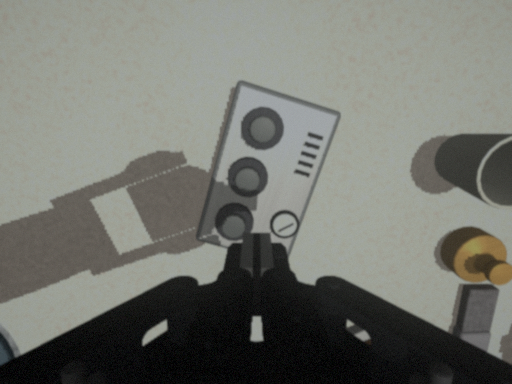

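```bash
python3 - <<'E'
from h import *
s,_=st();c=cam('wrist',s)
im=cv2.imread('pics/w1.png');cv2.imwrite('pics/w1z.png',cv2.resize(im[90:260,190:350],(752,799),interpolation=2))
for p in [(263,128),(246.5,180),(234,221)]: print(onz(c,*p,67).round(1))
E
```

```text
t 1.4 p [459.6 285.  240. ] yaw 89.91 tilt 0.05 F [ 0.2 -0.   0.9] M [ 0.07  0.05 -0.03] op 0.2 q [ 0.35 -0.    1.85  0.    1.3   0.35]
[465.3 335.2  67. ]
[449.1 284.6  67. ]
[435.7 241.   67. ]
```

View pics/w1z.png

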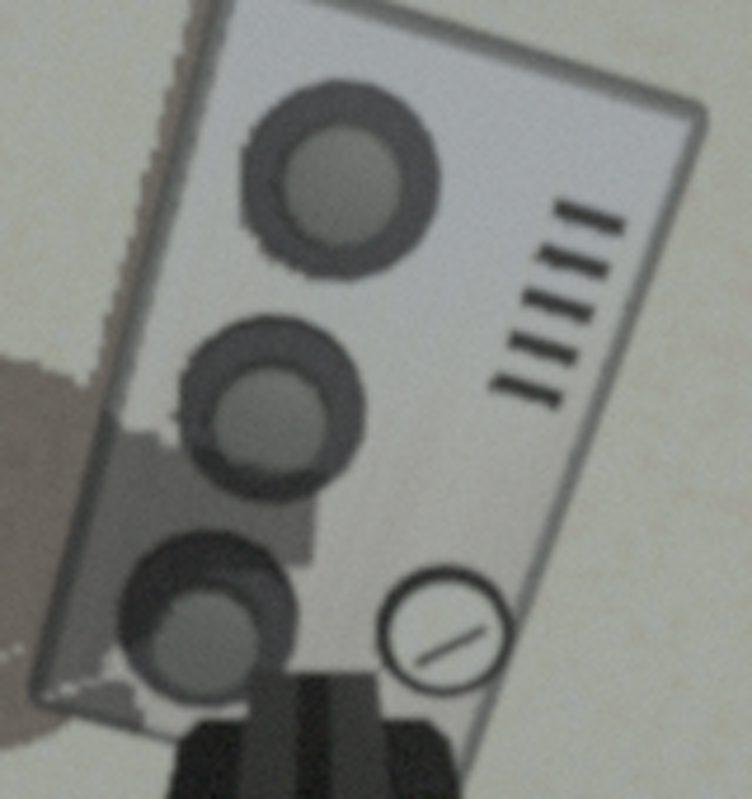

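play_rows(increments=[24,3,20,0,0,25,3,40,0,0,0,0,45,0,0,0,0,40,0,0,0,0,0,0,0,0,0,0,0,0])

```text
clock: 2.0
ee_pos: [465.3, 334.8, 95.6]
orientation: [-0.0, 0.707, 0.707, -0.0]
wrist_force: [0.6, 0.4, 0.3]
opening: 0.004
```

```bash
python3 - <<'E'
from h import *
st(); im=snap('wrist','w2.png')[150:,100:400];cv2.imwrite('pics/w2.png',cv2.resize(im[:,:,::-1],None,fx=2,fy=2)); im=snap('side','s2.png')
cv2.imwrite('pics/s2.png',cv2.resize(im[180:370,170:340,::-1],None,fx=3,fy=3,interpolation=2))
E
```

```text
t 2.0 p [465.3 334.8  95.6] yaw 90.0 tilt 0.04 F [0.6 0.4 0.3] M [ 0.02 -0.02 -0.02] op 0.3 q [0.43 0.26 1.85 0.   1.03 0.43]
```

View pics/w2.png

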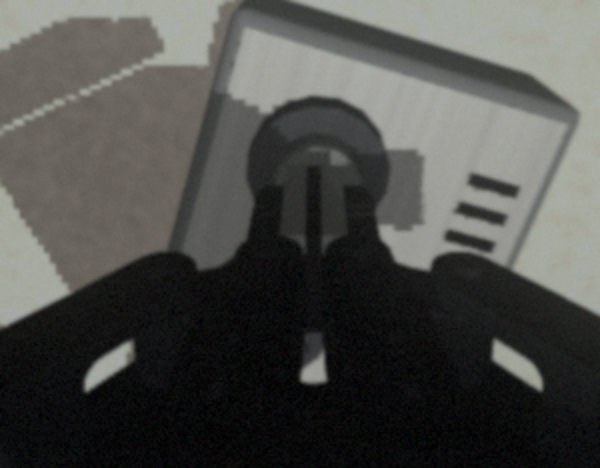

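View pics/s2.png

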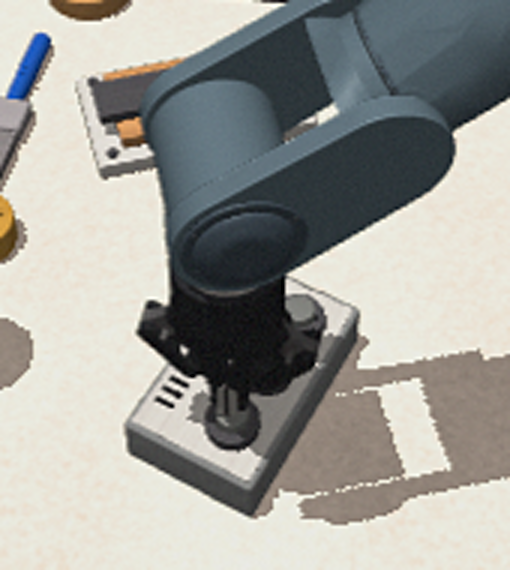

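Fingertips are over the left key in both views (w2 around (320,170)). Press in small steps.

play_rows(increments=[0,0,5,0,0,0,0,4,0,0,0,0,3,0,0,0,0,2,0,0,0,0,1,0,0,0,0,0,0,0])

```text
clock: 2.7
ee_pos: [466.7, 334.1, 80.9]
orientation: [0.0, 0.708, 0.706, 0.001]
wrist_force: [0.1, 0.2, 4.4]
opening: -0.002
```

play_rows(increments=[0,0,1,0,0,0,0,1,0,0,0,0,0,0,0])

```text
clock: 3.0
ee_pos: [466.8, 334.2, 79.9]
orientation: [0.0, 0.708, 0.706, 0.0]
wrist_force: [-2.1, -1.2, 12.6]
opening: -0.005
```

play_rows(increments=[0,0,-20,0,0,0,0,-25,0,0,-33,-10,0,0,0,-33,-10,0,0,0,-33,-10,0,0,0,0,0,15,0,0,0,0,15,0,0,0,0,0,0,0])

```text
clock: 3.8
ee_pos: [433.5, 234.0, 90.7]
orientation: [-0.002, 0.708, 0.706, -0.003]
wrist_force: [-0.5, -0.3, -0.9]
opening: -0.0
```

```bash
python3 - <<'E'
from h import *
st(); im=snap('wrist','w3.png')[150:,100:400];cv2.imwrite('pics/w3.png',cv2.resize(im[:,:,::-1],None,fx=2,fy=2)); im=snap('side','s3.png')
cv2.imwrite('pics/s3.png',cv2.resize(im[180:370,170:340,::-1],None,fx=3,fy=3,interpolation=2))
E
```

```text
t 3.8 p [433.5 234.   90.7] yaw 89.85 tilt 0.36 F [-0.5 -0.3 -0.9] M [ 0.01  0.01 -0.02] op -0.0 q [ 0.26  0.1   2.05 -0.    1.    0.27]
```

View pics/w3.png

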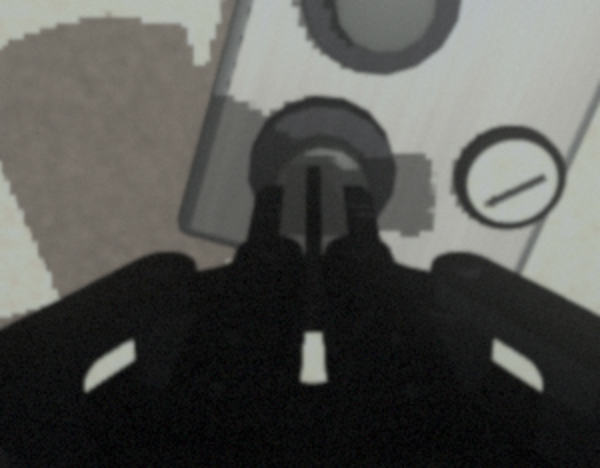

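View pics/s3.png

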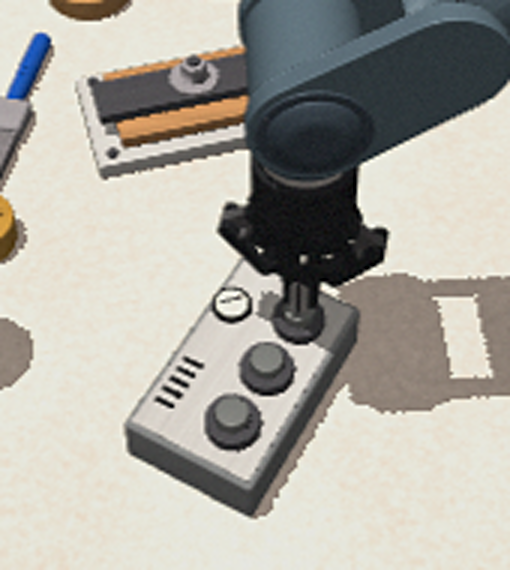

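Over the right key; the other two stand up. Press.

play_rows(increments=[1,2,3,0,0,0,0,3,0,0,0,0,3,0,0,0,0,2,0,0,0,0,1,0,0,0,0,0,0,0])

```text
clock: 4.5
ee_pos: [438.4, 236.2, 81.7]
orientation: [0.0, 0.708, 0.706, 0.001]
wrist_force: [0.7, 2.0, 3.7]
opening: -0.005
```

play_rows(increments=[0,0,1,0,0,0,0,1,0,0,0,0,1,0,0,0,0,0,0,0])

```text
clock: 4.9
ee_pos: [438.5, 236.3, 79.9]
orientation: [0.0, 0.708, 0.706, 0.0]
wrist_force: [-4.0, 1.0, 14.5]
opening: 0.004
```

play_rows(increments=[0,0,-30,0,40,0,0,-45,0,40,0,0,-45,0,40,-30,15,-30,0,40,-42,22,0,0,40,-42,22,0,0,40,-42,22,0,0,40,-42,22,0,0,40])

```text
clock: 5.7
ee_pos: [540.3, 35.9, 227.4]
orientation: [-0.001, 0.708, 0.706, -0.001]
wrist_force: [-0.4, 0.6, 0.7]
opening: 0.465
```

play_rows(increments=[-42,22,0,0,40,-42,22,0,0,40,-14,0,0,0,40,0,0,0,0,40,0,0,0,0,40])

```text
clock: 6.2
ee_pos: [583.4, -59.5, 227.4]
orientation: [-0.001, 0.708, 0.706, -0.0]
wrist_force: [-0.5, -0.5, 0.2]
opening: 0.468
```

```bash
python3 - <<'E'
from h import *
s,_=st(); im=snap('wrist','w4.png'); print(proj(cam('wrist',s),(585,-16.5,70)))
E
```

```text
t 6.2 p [583.4 -59.5 227.4] yaw 89.89 tilt 0.12 F [-0.5 -0.5  0.2] M [-0.03  0.05  0.02] op 40.0 q [-0.29  0.12  1.74  0.    1.28 -0.29]
[259.01588023 137.52439087]
```

View pics/w4.png

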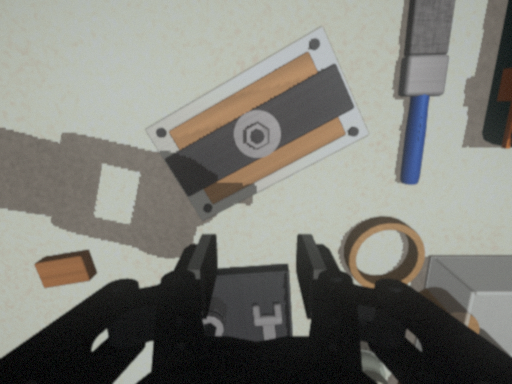

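```bash
python3 - <<'E'
from h import *
s,_=st();c=cam('wrist',s)
im=cv2.imread('pics/w4.png');z=cv2.resize(im[100:170,220:295],None,fx=8,fy=8,interpolation=2);cv2.imwrite('pics/w4z.png',z)
# clamp base corners at wrist (top of base unknown height ~ 10) edges
for p in [(321,27),(368,132),(146,129),(207,223)]: print(onz(c,*p,10).round(1))
E
```

```text
t 6.25 p [583.4 -59.  227.7] yaw 89.95 tilt 0.09 F [-0.7  0.3 -0.4] M [ 0.05 -0.05  0.  ] op 40.0 q [-0.29  0.12  1.74  0.    1.28 -0.29]
[647.3  87.3  10. ]
[704.7 -16.1  10. ]
[461.9 -12.8  10. ]
[ 523.6 -122.7   10. ]
```

View pics/w4z.png

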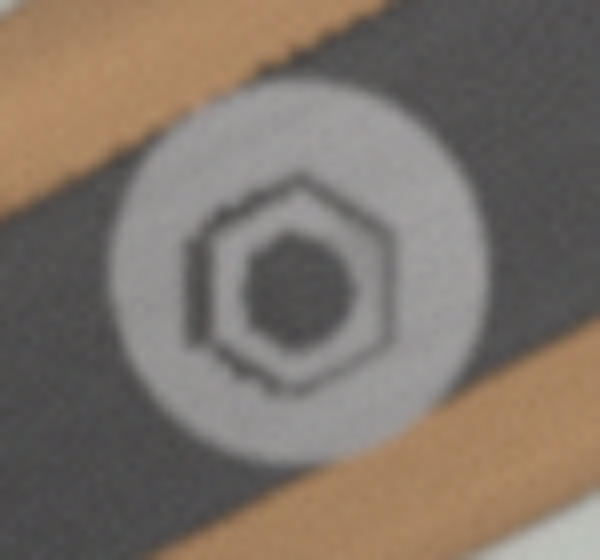

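```bash
python3 - <<'E'
from h import *
s,_=st();c=cam('wrist',s)
print(onz(c,257.1,135.8,70),onz(c,257.1,133.3,48))
A=np.array([[647.3,87.3],[704.7,-16.1],[461.9,-12.8],[523.6,-122.7]]);print(A.mean(0))
plan([515,-385,240],64,None,40)
E
```

```text
t 6.25 p [583.4 -59.  227.7] yaw 89.95 tilt 0.09 F [-0.7  0.3 -0.4] M [ 0.05 -0.05  0.  ] op 40.0 q [-0.29  0.12  1.74  0.    1.28 -0.29]
[583.37965477 -14.48897231  70.        ] [583.37774063 -14.16252401  48.        ]
[584.375 -16.075]
t 6.25 p [583.4 -59.  227.7] yaw 89.95 tilt 0.09 F [-0.7  0.3 -0.4] M [ 0.05 -0.05  0.  ] op 40.0 q [-0.29  0.12  1.74  0.    1.28 -0.29]
[-41.0, -9.0, -2.0, 0.057, 40, -41.0, -6.0, -1.0, 0.057, 40, -41.0, -4.0, -2.0, 0.057, 40, -42.0, -1.0, -1.0, 0.057, 40, -42.0, 1.0, -2.0, 0.057, 40, -41.0, 3.0, -1.0, 0.057, 40, -41.0, 6.0, -2.0, 0.057, 40, -41.2, 7.8, -1.3, 0.057, 40]
end [ 515. -385.  240.] 63.82
```

play_rows(increments=[-41,-9,-2,0.057,40,-41,-6,-1,0.057,40,-41,-4,-2,0.057,40,-42,-1,-1,0.057,40,-42,1,-2,0.057,40,-41,3,-1,0.057,40,-41,6,-2,0.057,40,-41,8,-1,0.057,40])

```text
clock: 7.05
ee_pos: [515.9, -385.6, 240.6]
orientation: [-0.0, 0.849, 0.528, 0.0]
wrist_force: [1.1, 0.3, -0.1]
opening: 0.468
```

play_rows(increments=[0,0,0,0,40,0,0,0,0,40])

```text
clock: 7.25
ee_pos: [515.9, -385.1, 240.1]
orientation: [-0.0, 0.849, 0.528, 0.0]
wrist_force: [-0.5, 0.5, 0.6]
opening: 0.47
```

```bash
python3 - <<'E'
from h import *
s,_=st(); im=snap('wrist','w5.png')
c=cam('wrist',s)
for p in [(532,-398,84),(528,-325,84),(527.6,-242.7,84)]: print(proj(c,p).round(1))
E
```

```text
t 7.25 p [ 515.9 -385.1  240.1] yaw 63.81 tilt 0.05 F [-0.5  0.5  0.6] M [ 0.02  0.05 -0.04] op 40.2 q [-0.82  0.24  1.58  0.    1.32 -0.36]
[278.5 188.1]
[239.5 118.8]
[193.5  26.4]
```

View pics/w5.png

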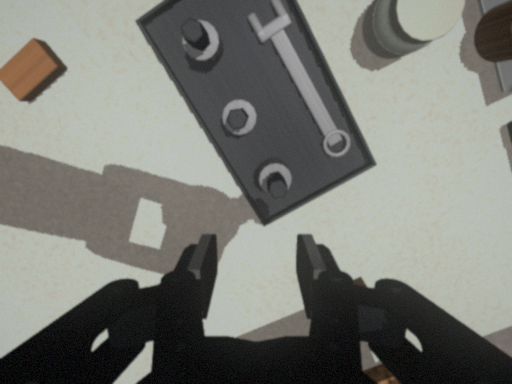

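```bash
python3 - <<'E'
import cv2,numpy as np
im=cv2.imread('pics/w5.png')
t=[cv2.resize(cv2.convertScaleAbs(im[y-27:y+27,x-27:x+27],alpha=1.6),(264,264)*1,interpolation=2) if 0 else cv2.resize(cv2.convertScaleAbs(im[max(y-27,0):max(y-27,0)+54,x-27:x+27],alpha=1.8),(264,264),interpolation=2) for x,y in [(277,180),(238,118),(198,38)]]
cv2.imwrite('pics/w5z.png',np.hstack(t))
E
```

```text
(no output)
```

View pics/w5z.png

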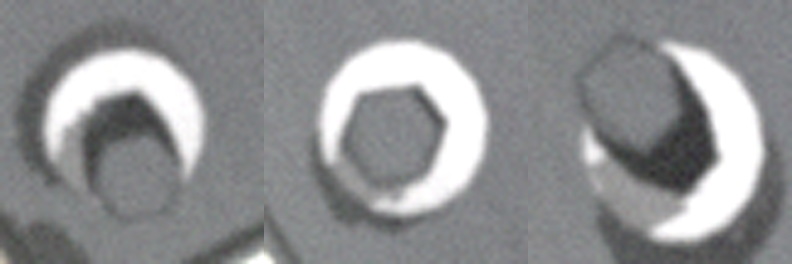

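```bash
python3 - <<'E'
from h import *
im=cv2.imread('pics/w5.png')
t=[cv2.resize(cv2.convertScaleAbs(im[y-18:y+18,x-18:x+18],alpha=2.2),(396,396),interpolation=2) for x,y in [(277,186),(194,32)]]
cv2.imwrite('pics/w5y.png',np.hstack(t))
s,_=st();c=cam('wrist',s)
for p in [(277.4,188.2),(237.4,118.8),(191.9,28.6)]: print(onz(c,*p,84).round(1))
E
```

```text
t 7.3 p [ 516.1 -384.4  240.1] yaw 63.87 tilt 0.06 F [ 0.2 -0.8  1.1] M [-0.02 -0.   -0.03] op 39.8 q [-0.82  0.24  1.58  0.    1.32 -0.36]
[ 531.3 -396.9   84. ]
[ 526.5 -323.5   84. ]
[ 525.7 -242.9   84. ]
```

View pics/w5y.png

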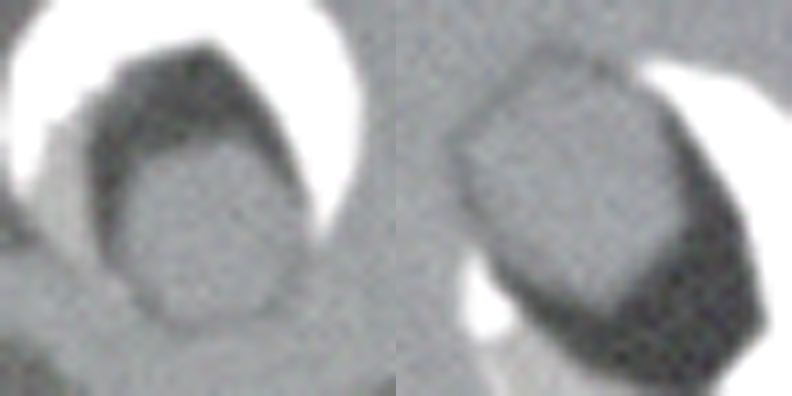

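```bash
python3 - <<'E'
from h import *
plan([527,-242.8,140],82,5,40)
E
```

```text
t 7.3 p [ 516.1 -384.4  240.1] yaw 63.87 tilt 0.06 F [ 0.2 -0.8  1.1] M [-0.02 -0.   -0.03] op 39.8 q [-0.82  0.24  1.58  0.    1.32 -0.36]
[26.0, -11.0, 20.0, -0.063, 40, 27.0, -9.0, 20.0, -0.063, 40, 28.0, -7.0, 20.0, -0.063, 40, 28.0, -5.0, 20.0, -0.063, 40, 27.8, -3.5, 20.1, -0.063, 40]
end [ 527.  -242.8  140. ] 81.91
```

play_rows(increments=[26,-11,20,-0.063,40,27,-9,20,-0.063,40,28,-7,20,-0.063,40,28,-5,20,-0.063,40,28,-3.5,20,-0.063,40,0,0,0,0,40,0,0,0,0,40])

```text
clock: 8.0
ee_pos: [527.1, -242.2, 140.2]
orientation: [-0.0, 0.755, 0.656, -0.0]
wrist_force: [1.2, 0.1, 0.5]
opening: 0.466
```

```bash
python3 - <<'E'
from h import *
s,_=st(); im=snap('wrist','w6.png'); im=snap('side','s6.png')
cv2.imwrite('pics/s6.png',cv2.resize(im[100:240,170:340,::-1],None,fx=3,fy=3,interpolation=2))
E
```

```text
t 8.0 p [ 527.1 -242.2  140.2] yaw 81.98 tilt 0.04 F [1.2 0.1 0.5] M [-0.08 -0.01  0.02] op 39.8 q [-0.63  0.21  1.82 -0.    1.12 -0.49]
```

View pics/w6.png

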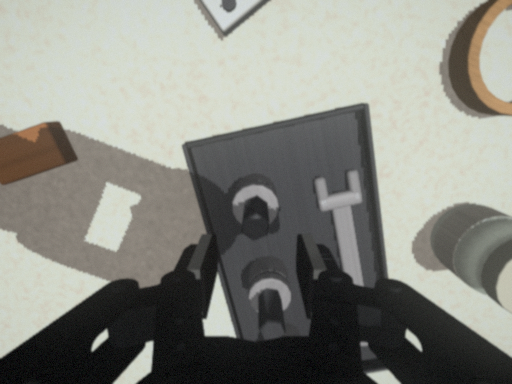

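View pics/s6.png

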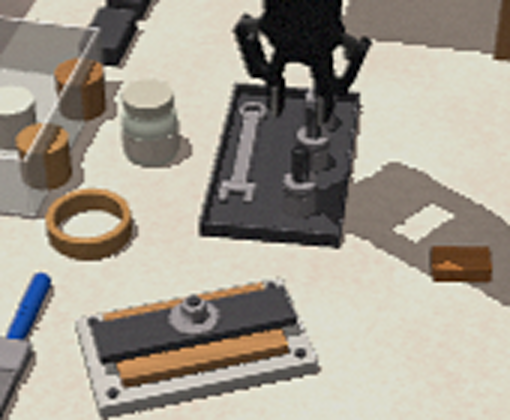

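```bash
python3 - <<'E'
from h import *
s,_=st();c=cam('wrist',s);print(proj(c,(527,-242.8,84)),proj(c,(528,-325,84)),onz(c,256,223,84),proj(c,s['ee_pos']+[0,0,-19]))
im=cv2.imread('pics/w6.png');cv2.imwrite('pics/w6z.png',cv2.resize(cv2.convertScaleAbs(im[160:330,190:330],alpha=1.8),None,fx=4.5,fy=4.5,interpolation=2)[:600])
E
```

```text
t 8.1 p [ 527.7 -244.5  141.6] yaw 81.84 tilt 0.14 F [ 0.8  0.6 -0.5] M [-0.02 -0.03  0.  ] op 40.0 q [-0.63  0.21  1.81 -0.    1.12 -0.49]
[255.48516644 219.52964931] [273.49719427 327.33578408] [ 526.98814531 -245.16986797   84.        ] [257.18812197 249.49830602]
```

View pics/w6z.png

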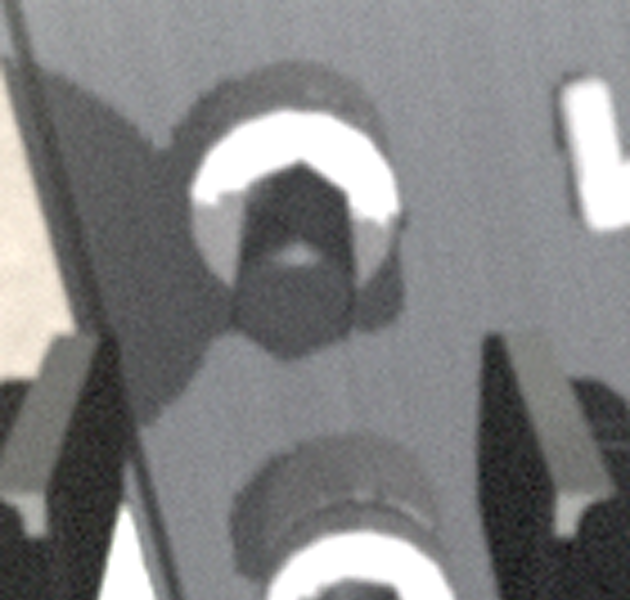

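play_rows(increments=[-1,0,25,0,40,0,0,25,0,40,0,0,15,0,40,0,0,9,0,40,0,0,0,0,40,0,0,0,0,40])

```text
clock: 8.7
ee_pos: [527.4, -246.0, 67.2]
orientation: [0.001, 0.756, 0.655, 0.0]
wrist_force: [-0.0, -0.6, 0.3]
opening: 0.468
```

play_rows(increments=[0,0,0,0,10,0,0,0,0,10,0,0,0,0,10,0,0,0,0,10,0,0,0,0,10,0,0,0,0,10])

```text
clock: 9.3
ee_pos: [527.5, -245.7, 67.6]
orientation: [0.001, 0.756, 0.655, 0.0]
wrist_force: [-0.6, 1.7, 5.8]
opening: 0.189
```

```bash
python3 - <<'E'
from h import *
s,_=st(); im=snap('wrist','w7.png')
cv2.imwrite('pics/w7.png',cv2.resize(cv2.convertScaleAbs(im[150:,150:370,::-1],alpha=1.8),None,fx=2.5,fy=2.5,interpolation=2))
E
```

```text
t 9.3 p [ 527.5 -245.7   67.6] yaw 81.81 tilt 0.11 F [-0.6  1.7  5.8] M [ 0.27  0.12 -0.02] op 16.2 q [-0.63  0.32  1.83  0.    0.98 -0.49]
```

View pics/w7.png

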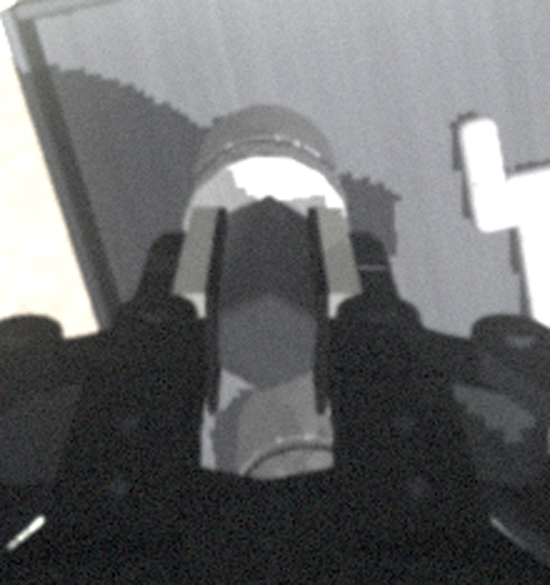

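```bash
python3 - <<'E'
from h import *
s,yaw=st();c=cam('wrist',s)
p=onz(c,257.3,285.3,84);print(p, q2R(s['orientation']).T@(p-s['ee_pos']))
E
```

```text
t 9.35 p [ 527.5 -245.7   67.5] yaw 81.81 tilt 0.11 F [-0.3  1.7  6.7] M [0.22 0.06 0.04] op 15.8 q [-0.63  0.32  1.83  0.    0.98 -0.49]
[ 527.70427525 -243.76625679   84.        ] [  1.93875095  -0.05821613 -16.45458   ]
```

play_rows(increments=[0,0,-10,0,10,0,0,-35,0,10,0,0,-42,0,10,0,0,0,0,10])

```text
clock: 9.75
ee_pos: [529.8, -247.5, 159.9]
orientation: [0.006, 0.756, 0.655, 0.001]
wrist_force: [1.0, -0.9, -2.0]
opening: 0.187
```

```bash
python3 - <<'E'
from h import *
plan([584.3,-17.6,150],88.5,7,10)
E
```

```text
t 9.75 p [ 529.8 -247.5  159.9] yaw 81.82 tilt 0.68 F [ 1.  -0.9 -2. ] M [-0.06 -0.06  0.01] op 16.0 q [-0.63  0.19  1.8  -0.    1.14 -0.49]
[34.0, 3.0, 1.0, -0.017, 10, 34.0, 4.0, 1.0, -0.017, 10, 33.0, 4.0, 2.0, -0.017, 10, 33.0, 5.0, 1.0, -0.017, 10, 33.0, 5.0, 2.0, -0.017, 10, 33.0, 6.0, 1.0, -0.017, 10, 33.9, 6.1, 1.9, -0.017, 10]
end [584.3 -17.6 150. ] 88.64
```

play_rows(increments=[34,3,0,-0.017,10,34,4,0,-0.017,10,33,4,1,-0.017,10,33,5,1,-0.017,10,33,5,1,-0.017,10,33,6,0,-0.017,10,32,7,1,-0.017,10,0,0,0,0,10])

```text
clock: 10.55
ee_pos: [581.3, -13.9, 147.8]
orientation: [-0.001, 0.714, 0.7, -0.0]
wrist_force: [-0.9, -0.1, -2.9]
opening: 0.187
```

play_rows(increments=[0,0,0,0,10,0,0,0,0,10])

```text
clock: 10.75
ee_pos: [581.5, -17.9, 148.6]
orientation: [-0.0, 0.716, 0.698, -0.0]
wrist_force: [0.0, 1.0, -2.6]
opening: 0.188
```

```bash
python3 - <<'E'
from h import *
st(); im=snap('wrist','w8.png')
cv2.imwrite('pics/w8.png',cv2.resize(cv2.convertScaleAbs(im[150:,150:370,::-1],alpha=1.5),None,fx=2.5,fy=2.5,interpolation=2))
im=snap('side','s8.png');cv2.imwrite('pics/s8.png',cv2.resize(im[100:250,160:310,::-1],None,fx=4,fy=4,interpolation=2))
im=snap('scene','c8.png');cv2.imwrite('pics/c8.png',cv2.resize(im[120:270,180:330,::-1],None,fx=4,fy=4,interpolation=2))
E
```

```text
t 10.75 p [581.5 -17.9 148.6] yaw 88.58 tilt 0.07 F [ 0.   1.  -2.6] M [-0.07 -0.09 -0.02] op 16.1 q [-0.23  0.2   1.81 -0.    1.13 -0.2 ]
```

View pics/w8.png

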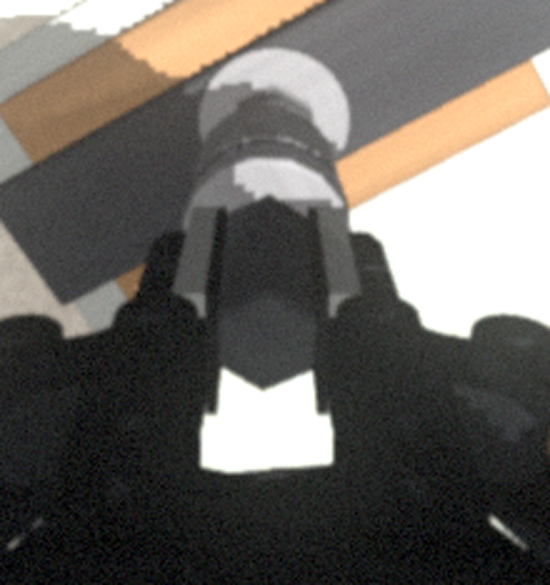

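View pics/s8.png

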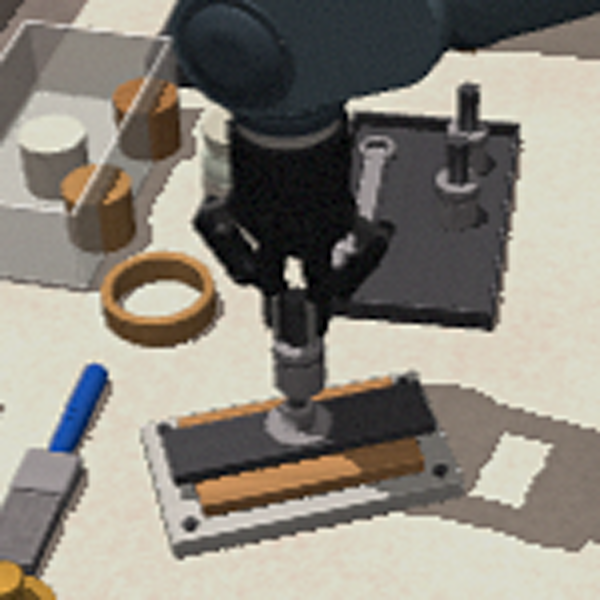

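View pics/c8.png

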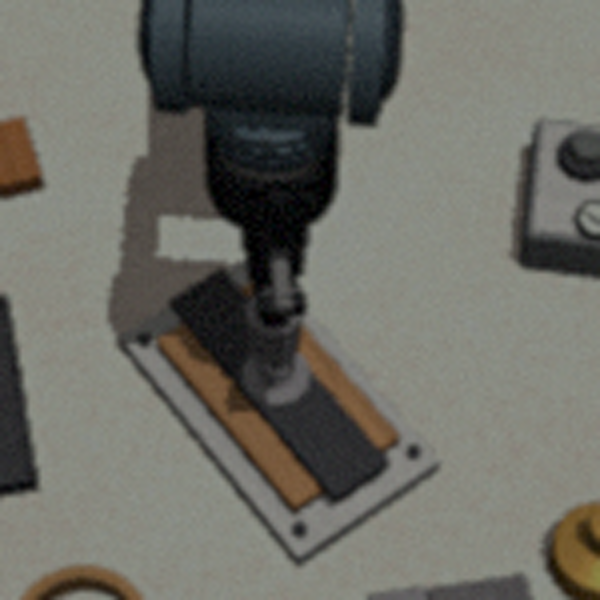

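```bash
python3 - <<'E'
from h import *
s,yaw=st();c=cam('wrist',s);R=q2R(s['orientation'])
p=onz(c,260.1,197.3,48);print(p, R.T@(p-s['ee_pos']))
# expected ellipse of washer/body for nut guess
for n in [(584.3,-15.7),(583.4,-14.4)]:
  P=[proj(c,(n[0]+23*np.cos(t),n[1]+23*np.sin(t),48)) for t in np.linspace(0,6.28,60)];P=np.array(P);
  print(n,((P.min(0)-150+.5)*2.5),((P.max(0)-150+.5)*2.5))
E
```

```text
t 10.9 p [581.8 -18.3 149.1] yaw 88.54 tilt 0.02 F [ 0.6  0.7 -2.6] M [0.   0.02 0.02] op 16.2 q [-0.23  0.2   1.81 -0.    1.13 -0.2 ]
[584.22286462 -15.17449973  48.        ] [  3.21333144   2.3690761  101.13366334]
(584.3, -15.7) [201.79425184  47.47814203] [351.81861292 190.96954686]
(583.4, -14.4) [198.64777159  43.26244286] [348.89854951 187.18902285]
```

play_rows(increments=[0.6,2.5,5,0,10,0,0,5,0,10,0,0,4,0,10,0,0,2,0,10,0,0,0,0,10])

```text
clock: 11.4
ee_pos: [584.2, -16.7, 132.6]
orientation: [-0.0, 0.716, 0.699, -0.0]
wrist_force: [0.7, -0.3, -2.4]
opening: 0.188
```

play_rows(increments=[0,0,2,0,10,0,0,2,0,10,0,0,0,0,10])

```text
clock: 11.7
ee_pos: [584.8, -16.8, 129.5]
orientation: [0.0, 0.716, 0.699, 0.0]
wrist_force: [0.6, -0.6, -3.1]
opening: 0.187
```

play_rows(increments=[0,0,1.5,0,10,0,0,1.5,0,10,0,0,0,0,10])

```text
clock: 12.0
ee_pos: [585.3, -17.0, 129.1]
orientation: [0.0, 0.715, 0.699, 0.0]
wrist_force: [-5.7, 0.6, 11.9]
opening: 0.186
```

play_rows(increments=[0,0,1.5,0,10,0,0,1.5,0,10,0,0,0,0,10])

```text
clock: 12.3
ee_pos: [585.9, -17.2, 128.8]
orientation: [0.001, 0.715, 0.699, -0.0]
wrist_force: [-11.8, 0.5, 26.1]
opening: 0.191
```

play_rows(increments=[0,-1,-2,0,10,0,-1,0,0,10,0,0,0,0,10])

```text
clock: 12.6
ee_pos: [584.7, -17.0, 129.1]
orientation: [0.002, 0.716, 0.699, 0.002]
wrist_force: [-1.9, 0.9, 13.8]
opening: 0.188
```

```bash
python3 - <<'E'
from h import *
st(); im=snap('wrist','w9.png')
cv2.imwrite('pics/w9.png',cv2.resize(cv2.convertScaleAbs(im[150:,150:370,::-1],alpha=1.5),None,fx=2.5,fy=2.5,interpolation=2))
E
```

```text
t 12.6 p [584.7 -17.  129.1] yaw 88.63 tilt 0.31 F [-1.9  0.9 13.8] M [ 0.23  0.69 -0.02] op 16.1 q [-0.22  0.23  1.81  0.    1.09 -0.2 ]
```

View pics/w9.png

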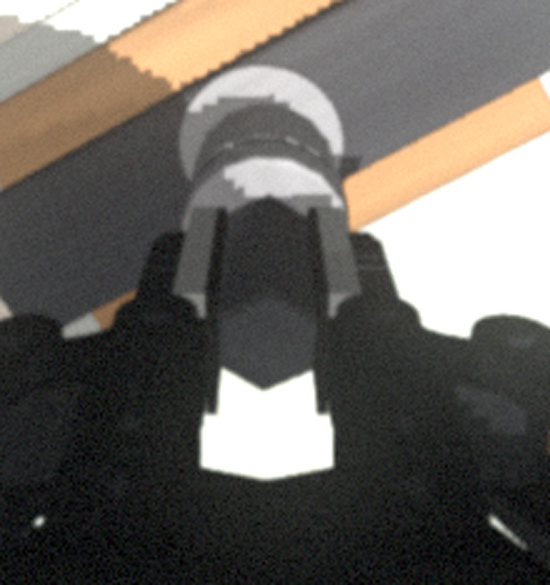

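```bash
python3 - <<'E'
from h import *
s,yaw=st();c=cam('wrist',s)
for n in [(584.2,-15.6),(583,-15.6),(583.3,-14.6)]:
  P=np.array([proj(c,(n[0]+23*np.cos(t),n[1]+23*np.sin(t),48)) for t in np.linspace(0,6.28,60)])
  print(n,((P.min(0)-150+.5)*2.5),((P.max(0)-150+.5)*2.5))
E
```

```text
t 12.65 p [584.8 -17.  129.1] yaw 88.63 tilt 0.3 F [-2.9  1.5 12.7] M [0.23 0.66 0.  ] op 15.9 q [-0.22  0.23  1.81  0.    1.09 -0.2 ]
(584.2, -15.6) [183.66947921  66.40226905] [346.77629867 220.91731256]
(583, -15.6) [179.41328508  66.50820657] [342.52201875 221.01482663]
(583.3, -14.6) [180.2805205  62.9111305] [343.60013722 217.82039199]
```

play_rows(increments=[0,-1.5,-1,0,10,0,-0.5,0,0,10,0,0,2,0,10,0,0,2,0,10,0,0,0,0,10])

```text
clock: 13.15
ee_pos: [584.2, -17.4, 128.7]
orientation: [0.003, 0.715, 0.699, 0.002]
wrist_force: [-4.3, 0.6, 24.1]
opening: 0.19
```

play_rows(increments=[0,0,-8,0,10,0,0,-15,0,10,0,0,-10,0,10,0,0,0,0,10,0,0,0,0,10])

```text
clock: 13.65
ee_pos: [580.3, -16.6, 155.1]
orientation: [-0.0, 0.716, 0.699, -0.0]
wrist_force: [0.2, 0.6, -3.1]
opening: 0.185
```

```bash
python3 - <<'E'
from h import *
im=snap('wrist','w10.png')
cv2.imwrite('pics/w10.png',cv2.resize(cv2.convertScaleAbs(im[150:,150:370,::-1],alpha=1.5),None,fx=2.5,fy=2.5,interpolation=2))
plan([527.5,-245.7,152],81.8,7,10)
E
```

```text
t 13.7 p [580.  -16.6 154.6] yaw 88.62 tilt 0.08 F [ 0.5  0.5 -1.7] M [-0.01  0.03  0.03] op 16.0 q [-0.22  0.19  1.81 -0.    1.14 -0.2 ]
[-33.0, -7.0, 0.0, 0.017, 10, -33.0, -6.0, 0.0, 0.017, 10, -33.0, -6.0, 1.0, 0.017, 10, -33.0, -5.0, 0.0, 0.017, 10, -33.0, -4.0, 1.0, 0.017, 10, -34.0, -4.0, 0.0, 0.017, 10, -33.3, -3.2, 0.6, 0.017, 10]
end [ 527.5 -245.7  152. ] 81.81
```

View pics/w10.png

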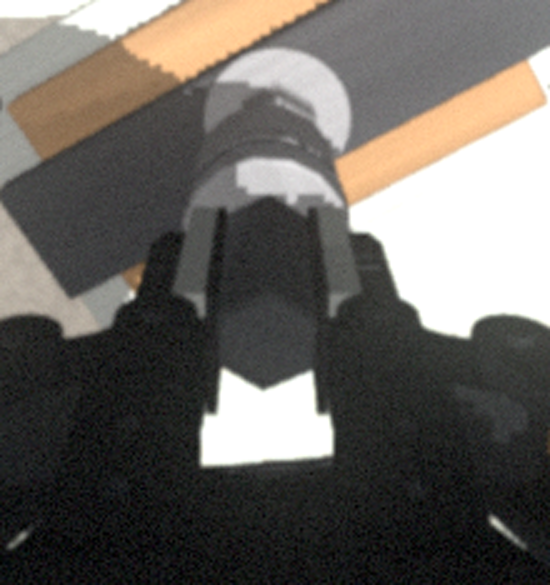

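play_rows(increments=[-0.7,2,-0.5,0,10,0,0,10,0,10,0,0,10,0,10,0,0,4,0,10,0,0,2,0,10,0,0,1,0,10,0,0,0,0,10])

```text
clock: 14.4
ee_pos: [582.7, -17.5, 129.5]
orientation: [0.0, 0.716, 0.699, -0.0]
wrist_force: [-2.9, -0.3, 2.8]
opening: 0.189
```

play_rows(increments=[0,0,2,0,10,0,-0.5,1,0,10,0,0,0,0,10])

```text
clock: 14.7
ee_pos: [583.0, -17.7, 129.1]
orientation: [0.001, 0.715, 0.699, 0.0]
wrist_force: [-8.2, 1.0, 16.5]
opening: 0.19
```

play_rows(increments=[0,-1,0,0,10,0,-1,0,0,10,0,0,0,0,10])

```text
clock: 15.0
ee_pos: [582.3, -17.6, 129.2]
orientation: [0.002, 0.716, 0.699, 0.002]
wrist_force: [-3.3, 0.3, 13.0]
opening: 0.19
```

play_rows(increments=[1,0,0,0,10,1,0,0,0,10,0,0,0,0,10])

```text
clock: 15.3
ee_pos: [582.4, -16.8, 129.3]
orientation: [0.003, 0.715, 0.699, 0.001]
wrist_force: [-3.3, -2.8, 12.2]
opening: 0.187
```

play_rows(increments=[-1.5,0,0,0,10,-1.5,0,0,0,10,0,0,0,0,10])

```text
clock: 15.6
ee_pos: [582.3, -18.0, 129.2]
orientation: [0.002, 0.716, 0.698, 0.002]
wrist_force: [-2.1, 3.1, 12.5]
opening: 0.19
```

play_rows(increments=[0,0,-8,0,10,0,0,-12,0,10,0,0,-10,0,10,0,0,0,0,10,0,0,0,0,10])

```text
clock: 16.1
ee_pos: [580.0, -18.4, 156.0]
orientation: [0.0, 0.716, 0.699, 0.0]
wrist_force: [-0.7, 0.2, -1.3]
opening: 0.189
```

```bash
python3 - <<'E'
from h import *
plan([527.5,-245.7,152],81.8,7,10)
E
```

```text
t 16.1 p [580.  -18.4 156. ] yaw 88.62 tilt 0.02 F [-0.7  0.2 -1.3] M [-0.06 -0.01  0.03] op 16.2 q [-0.23  0.19  1.81 -0.    1.15 -0.2 ]
[-33.0, -7.0, 1.0, 0.017, 10, -33.0, -6.0, 0.0, 0.017, 10, -33.0, -6.0, 1.0, 0.017, 10, -33.0, -5.0, 0.0, 0.017, 10, -33.0, -4.0, 1.0, 0.017, 10, -33.0, -4.0, 0.0, 0.017, 10, -32.4, -3.4, 1.0, 0.017, 10]
end [ 527.5 -245.7  152. ] 81.8
```

play_rows(increments=[-33,-7,1,0.017,10,-33,-6,0,0.017,10,-33,-6,1,0.017,10,-33,-5,0,0.017,10,-33,-4,1,0.017,10,-33,-4,0,0.017,10,-32,-3.5,1,0.017,10,0,0,0,0,10])

```text
clock: 16.9
ee_pos: [526.3, -248.4, 151.2]
orientation: [-0.0, 0.757, 0.653, -0.001]
wrist_force: [1.7, -0.0, -2.4]
opening: 0.192
```

play_rows(increments=[0,0,20,0,10,0,0,30,0,10,0,0,20,0,10,0,0,8,0,10,0,0,3,0,10,0,0,0,0,10,0,0,0,0,10])

```text
clock: 17.6
ee_pos: [528.3, -245.6, 72.1]
orientation: [0.001, 0.756, 0.655, 0.0]
wrist_force: [0.7, 0.9, -2.7]
opening: 0.19
```

play_rows(increments=[0,0,2,0,10,0,0,1.5,0,10,0,0,1,0,10,0,0,0.5,0,10,0,0,0,0,10])

```text
clock: 18.1
ee_pos: [528.0, -245.6, 67.6]
orientation: [0.0, 0.756, 0.655, -0.0]
wrist_force: [-2.6, 1.9, 7.3]
opening: 0.189
```

Touching down (7 N). Release and rise slightly.

play_rows(increments=[0,0,0,0,40,0,0,0,0,40,0,0,0,0,40,0,0,-15,0,40,0,0,-30,0,40,0,0,-30,0,40,0,0,0,0,40])

```text
clock: 18.8
ee_pos: [530.3, -247.2, 147.0]
orientation: [0.005, 0.756, 0.655, 0.001]
wrist_force: [0.5, 0.3, 0.5]
opening: 0.471
```

```bash
python3 - <<'E'
from h import *
s,_=st(); im=snap('wrist','w11.png'); c=cam('wrist',s); print(proj(c,(528,-324.5,84)))
plan([528,-326,140],102,3,40)
E
```

```text
t 18.8 p [ 530.3 -247.2  147. ] yaw 81.81 tilt 0.6 F [0.5 0.3 0.5] M [0.04 0.   0.03] op 40.3 q [-0.63  0.2   1.81  0.    1.12 -0.49]
[268.29131965 318.24728644]
t 18.85 p [ 529.1 -246.4  144.5] yaw 81.81 tilt 0.38 F [0.3 0.5 0.4] M [-0.04 -0.02  0.01] op 40.0 q [-0.63  0.21  1.81 -0.    1.12 -0.49]
[-26.0, 3.0, 2.0, -0.117, 40, -26.7, 0.5, 1.3, -0.117, 40, -26.6, -2.6, 1.2, -0.117, 40]
end [ 528. -326.  140.] 101.92
```

View pics/w11.png

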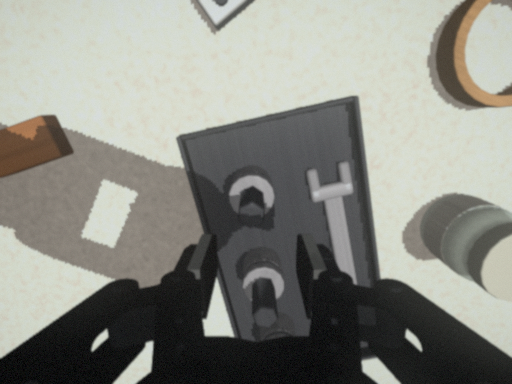

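play_rows(increments=[-26,3,2,-0.117,40,-26,0,1,-0.117,40,-26,-3,1,-0.117,40,0,0,0,0,40,0,0,0,0,40])

```text
clock: 19.35
ee_pos: [524.8, -323.3, 135.9]
orientation: [-0.001, 0.631, 0.776, 0.0]
wrist_force: [-0.9, 0.6, 0.2]
opening: 0.469
```

```bash
python3 - <<'E'
from h import *
s,_=st(); im=snap('wrist','w12.png'); c=cam('wrist',s); print(proj(c,(527.5,-324,84)))
cv2.imwrite('pics/w12.png',cv2.resize(cv2.convertScaleAbs(im[160:330,190:330,::-1],alpha=1.8),None,fx=4.5,fy=4.5,interpolation=2)[:600])
E
```

```text
t 19.35 p [ 524.8 -323.3  135.9] yaw 101.79 tilt 0.11 F [-0.9  0.6  0.2] M [ 0.06 -0.01  0.01] op 40.1 q [-0.74  0.29  1.72  0.    1.13 -0.94]
[261.01057991 227.64259483]
```

View pics/w12.png

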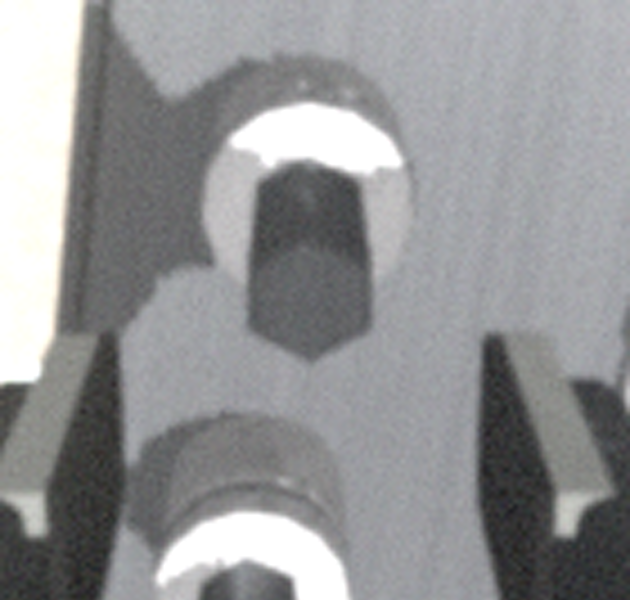

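play_rows(increments=[0.5,1.6,25,0,40,0,0,25,0,40,0,0,13,0,40,0,0,5,0,40,0,0,0,0,40,0,0,0,0,40])

```text
clock: 20.0
ee_pos: [527.5, -323.0, 69.9]
orientation: [0.001, 0.63, 0.777, -0.0]
wrist_force: [-0.5, 0.2, -0.8]
opening: 0.467
```

play_rows(increments=[0,0,0,0,10,0,0,0,0,10,0,0,0,0,10,0,0,0,0,10,0,0,0,0,10])

```text
clock: 20.5
ee_pos: [527.5, -323.3, 70.0]
orientation: [0.001, 0.63, 0.777, 0.0]
wrist_force: [-0.9, 0.4, 5.6]
opening: 0.188
```

```bash
python3 - <<'E'
from h import *
s,_=st(); im=snap('wrist','w13.png')
cv2.imwrite('pics/w13.png',cv2.resize(cv2.convertScaleAbs(im[150:,150:370,::-1],alpha=1.8),None,fx=2.5,fy=2.5,interpolation=2))
E
```

```text
t 20.5 p [ 527.5 -323.3   70. ] yaw 101.91 tilt 0.11 F [-0.9  0.4  5.6] M [ 0.12  0.06 -0.  ] op 16.0 q [-0.73  0.39  1.74  0.    1.01 -0.94]
```

View pics/w13.png

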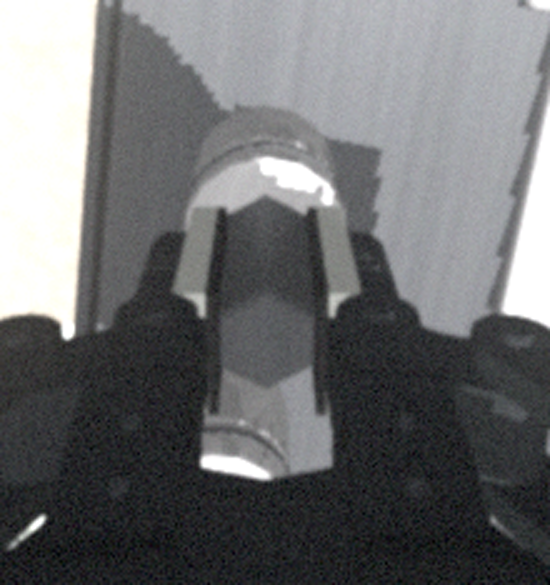

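```bash
python3 - <<'E'
from h import *
s,yaw=st();c=cam('wrist',s)
p=onz(c,257.2,285.0,84);print(p, q2R(s['orientation']).T@(p-s['ee_pos']))
E
```

```text
t 20.55 p [ 527.5 -323.3   70. ] yaw 101.91 tilt 0.11 F [-1.1  0.4  6.5] M [0.14 0.06 0.04] op 15.9 q [-0.73  0.39  1.74  0.    1.01 -0.94]
[ 527.4298231  -322.60492209   84.        ] [  0.64297523   0.05871248 -13.98329075]
```

play_rows(increments=[0,0,-10,0,10,0,0,-35,0,10,0,0,-45,0,10,0,0,0,0,10,0,0,0,0,10])

```text
clock: 21.05
ee_pos: [526.9, -322.8, 159.6]
orientation: [0.001, 0.63, 0.777, -0.0]
wrist_force: [0.2, 0.4, -3.8]
opening: 0.185
```

```bash
python3 - <<'E'
from h import *
plan([581.5,-18,157],88.5,8,10)
E
```

```text
t 21.05 p [ 526.9 -322.8  159.6] yaw 101.92 tilt 0.07 F [ 0.2  0.4 -3.8] M [0.02 0.02 0.04] op 15.8 q [-0.73  0.27  1.71 -0.    1.17 -0.94]
[36.0, 15.0, 0.0, 0.029, 10, 36.0, 13.0, 0.0, 0.029, 10, 37.0, 12.0, 0.0, 0.029, 10, 37.0, 11.0, 1.0, 0.029, 10, 37.0, 11.0, 0.0, 0.029, 10, 38.0, 9.0, 1.0, 0.029, 10, 38.0, 8.0, 0.0, 0.029, 10, 37.7, 7.5, 0.6, 0.029, 10]
end [581.5 -18.  157. ] 88.63
```

play_rows(increments=[0,0,-15,0,10,36,15,0,0.029,10,36,13,0,0.029,10,37,12,0,0.029,10,37,11,0,0.029,10,37,11,0,0.029,10,38,9,0,0.029,10,38,8,0,0.029,10])

```text
clock: 21.85
ee_pos: [573.2, -53.7, 172.5]
orientation: [-0.001, 0.706, 0.708, -0.001]
wrist_force: [1.3, 1.0, -3.7]
opening: 0.183
```

play_rows(increments=[39,8,9,0.029,10,0,0,8,0,10,0,0,0,0,10,0,0,0,0,10])

```text
clock: 22.25
ee_pos: [581.3, -17.2, 156.0]
orientation: [-0.001, 0.716, 0.698, -0.001]
wrist_force: [-0.3, 0.2, -3.3]
opening: 0.187
```

```bash
python3 - <<'E'
from h import *
s,_=st(); im=snap('wrist','w14.png')
cv2.imwrite('pics/w14.png',cv2.resize(cv2.convertScaleAbs(im[150:,150:370,::-1],alpha=1.5),None,fx=2.5,fy=2.5,interpolation=2))
c=cam('wrist',s)
for n in [(584.2,-15.6),(583.2,-15.4)]:
  P=np.array([proj(c,(n[0]+23*np.cos(t),n[1]+23*np.sin(t),48)) for t in np.linspace(0,6.28,60)])
  print(n,((P.min(0)-150+.5)*2.5),((P.max(0)-150+.5)*2.5))
E
```

```text
t 22.25 p [581.3 -17.2 156. ] yaw 88.59 tilt 0.12 F [-0.3  0.2 -3.3] M [-0.06 -0.01  0.04] op 16.0 q [-0.22  0.19  1.8  -0.    1.15 -0.2 ]
(584.2, -15.6) [205.78426217  46.4066106 ] [351.55858726 186.00503579]
(583.2, -15.4) [202.58807411  45.84264652] [348.38864618 185.49591459]
```

View pics/w14.png

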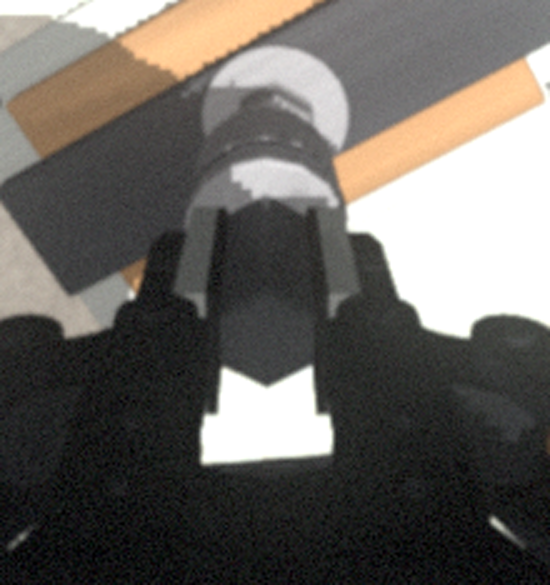

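play_rows(increments=[1.2,1.7,8,0,10,0,0,8,0,10,0,0,5,0,10,0,0,2,0,10,0,0,1,0,10,0,0,0,0,10])

```text
clock: 22.9
ee_pos: [583.7, -15.5, 132.8]
orientation: [-0.0, 0.716, 0.699, -0.0]
wrist_force: [-0.5, 0.5, -2.5]
opening: 0.192
```

play_rows(increments=[0,0,1.5,0,10,0,0,1.5,0,10,0,0,0,0,10])

```text
clock: 23.2
ee_pos: [584.0, -15.4, 130.3]
orientation: [0.0, 0.716, 0.699, 0.0]
wrist_force: [-0.3, 1.1, -0.2]
opening: 0.185
```

play_rows(increments=[0,0,1.5,0,10,0,0,1.5,0,10,0,0,0,0,10])

```text
clock: 23.5
ee_pos: [584.6, -15.5, 129.9]
orientation: [0.0, 0.715, 0.699, 0.0]
wrist_force: [-5.9, 1.6, 12.4]
opening: 0.187
```

play_rows(increments=[0,-1,0,0,10,0,-1,0,0,10,0,0,0,0,10])

```text
clock: 23.8
ee_pos: [583.8, -15.5, 129.9]
orientation: [0.002, 0.716, 0.699, 0.002]
wrist_force: [-0.9, 1.2, 8.6]
opening: 0.188
```

play_rows(increments=[-1,0,1,0,10,-0.5,0,0,0,10,0,0,0,0,10])

```text
clock: 24.1
ee_pos: [584.0, -16.1, 129.8]
orientation: [0.001, 0.716, 0.698, 0.003]
wrist_force: [-2.5, 5.3, 13.8]
opening: 0.184
```

```bash
python3 - <<'E'
from h import *
s,_=st(); im=snap('wrist','w15.png')
cv2.imwrite('pics/w15.png',cv2.resize(cv2.convertScaleAbs(im[150:,150:370,::-1],alpha=1.5),None,fx=2.5,fy=2.5,interpolation=2))
c=cam('wrist',s)
for n in [(584.2,-15.6),(583.2,-15.4)]:
  P=np.array([proj(c,(n[0]+23*np.cos(t),n[1]+23*np.sin(t),48)) for t in np.linspace(0,6.28,60)])
  print(n,((P.min(0)-150+.5)*2.5),((P.max(0)-150+.5)*2.5))
E
```

```text
t 24.1 p [584.  -16.1 129.8] yaw 88.6 tilt 0.33 F [-2.5  5.3 13.8] M [1.17 0.64 0.02] op 15.7 q [-0.22  0.23  1.81  0.    1.09 -0.2 ]
(584.2, -15.6) [186.65580971  69.70246948] [349.0268636  223.47830838]
(583.2, -15.4) [183.08617034  69.08284343] [345.50057864 222.93037996]
```

View pics/w15.png

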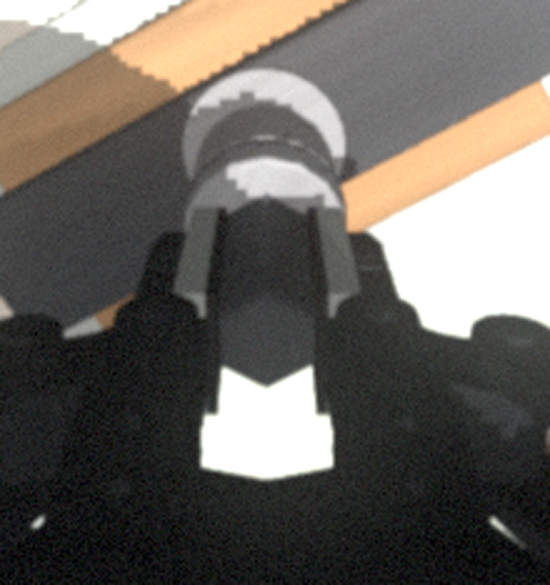

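play_rows(increments=[1.5,0,0,0,10,1.5,0,1,0,10,0,0,0,0,10])

```text
clock: 24.45
ee_pos: [584.2, -14.9, 129.7]
orientation: [0.003, 0.715, 0.699, 0.001]
wrist_force: [-5.6, -0.6, 17.5]
opening: 0.185
```

play_rows(increments=[-1.5,0,0,0,10,0,0.5,1,0.05,10,0,0,2,-0.05,10,0,0,0,0,10])

```text
clock: 24.85
ee_pos: [584.9, -15.6, 129.3]
orientation: [0.002, 0.715, 0.699, 0.001]
wrist_force: [-12.3, 2.7, 33.4]
opening: 0.187
```

play_rows(increments=[0,0,-8,0,10,0,0,-15,0,10,0,0,-25,0,10,0,0,-10,0,10,0,0,0,0,10,0,0,0,0,10])

```text
clock: 25.45
ee_pos: [581.7, -15.3, 178.9]
orientation: [-0.0, 0.716, 0.699, -0.0]
wrist_force: [-0.4, -1.1, -4.1]
opening: 0.186
```

```bash
python3 - <<'E'
from h import *
plan([527.5,-323.3,172],101.9,8,10)
E
```

```text
t 25.45 p [581.7 -15.3 178.9] yaw 88.62 tilt 0.07 F [-0.4 -1.1 -4.1] M [ 0.05 -0.   -0.02] op 15.9 q [-0.22  0.16  1.79 -0.    1.19 -0.2 ]
[-39.0, -6.0, 1.0, -0.029, 10, -38.0, -7.0, 1.0, -0.029, 10, -38.0, -8.0, 1.0, -0.029, 10, -38.0, -9.0, 1.0, -0.029, 10, -38.0, -10.0, 1.0, -0.029, 10, -37.0, -11.0, 1.0, -0.029, 10, -37.0, -13.0, 0.0, -0.029, 10, -37.1, -13.7, 0.9, -0.029, 10]
end [ 527.5 -323.3  172. ] 101.91
```

play_rows(increments=[-39,-6,1,-0.029,10,-38,-7,1,-0.029,10,-38,-8,1,-0.029,10,-38,-9,1,-0.029,10,-38,-10,1,-0.029,10,-37,-11,1,-0.029,10,-37,-13,0,-0.029,10,-37,-13.7,1,-0.029,10])

```text
clock: 26.25
ee_pos: [526.8, -324.1, 170.9]
orientation: [-0.001, 0.629, 0.777, 0.0]
wrist_force: [1.3, 0.5, -2.0]
opening: 0.186
```

play_rows(increments=[0,0,0,0,10,0,0,0,0,10])

```text
clock: 26.45
ee_pos: [527.0, -323.2, 170.9]
orientation: [-0.002, 0.631, 0.776, 0.0]
wrist_force: [-0.1, -0.5, -2.8]
opening: 0.183
```

play_rows(increments=[0,0,30,0,10,0,0,40,0,10,0,0,18,0,10,0,0,6,0,10,0,0,2,0,10,0,0,0,0,10,0,0,0,0,10])

```text
clock: 27.15
ee_pos: [529.0, -323.7, 78.5]
orientation: [0.002, 0.63, 0.777, -0.0]
wrist_force: [-0.3, -0.1, -2.9]
opening: 0.183
```

play_rows(increments=[0,0,2,0,10,0,0,1.5,0,10,0,0,0,0,10])

```text
clock: 27.45
ee_pos: [527.9, -323.2, 73.3]
orientation: [-0.0, 0.63, 0.777, -0.0]
wrist_force: [0.6, 0.0, -2.5]
opening: 0.187
```

play_rows(increments=[0,0,1.5,0,10,0,0,1.5,0,10,0,0,0.5,0,10,0,0,0,0,10])

```text
clock: 27.85
ee_pos: [528.1, -323.3, 70.1]
orientation: [0.0, 0.63, 0.777, -0.0]
wrist_force: [-2.2, 0.4, -0.7]
opening: 0.186
```

play_rows(increments=[0,0,0.7,0,10,0,0,0,0,10])

```text
clock: 28.05
ee_pos: [528.1, -323.4, 70.0]
orientation: [0.0, 0.63, 0.777, -0.0]
wrist_force: [-3.2, 2.1, 5.5]
opening: 0.186
```

play_rows(increments=[0,0,0,0,40,0,0,0,0,40,0,0,0,0,40,0,0,-15,0,40,0,0,-30,0,40,0,0,-30,0,40,0,0,0,0,40,0,0,0,0,40])

```text
clock: 28.85
ee_pos: [528.6, -323.7, 145.8]
orientation: [0.001, 0.63, 0.777, -0.0]
wrist_force: [0.5, 0.1, 0.3]
opening: 0.468
```

```bash
python3 - <<'E'
from h import *
s,_=st(); im=snap('wrist','w16.png')
plan([532,-397,140],108,3,40)
E
```

```text
t 28.85 p [ 528.6 -323.7  145.8] yaw 101.92 tilt 0.16 F [0.5 0.1 0.3] M [-0.03 -0.01 -0.02] op 39.9 q [-0.73  0.29  1.71 -0.    1.14 -0.94]
t 28.9 p [ 527.9 -323.1  144.3] yaw 101.92 tilt 0.01 F [-0.9 -0.  -0.2] M [ 0.03  0.   -0.01] op 40.0 q [-0.73  0.29  1.71  0.    1.14 -0.94]
[-24.0, -4.0, 1.0, -0.035, 40, -24.4, -4.5, 1.6, -0.035, 40, -24.3, -5.3, 1.7, -0.035, 40]
end [ 532. -397.  140.] 107.93
```

View pics/w16.png

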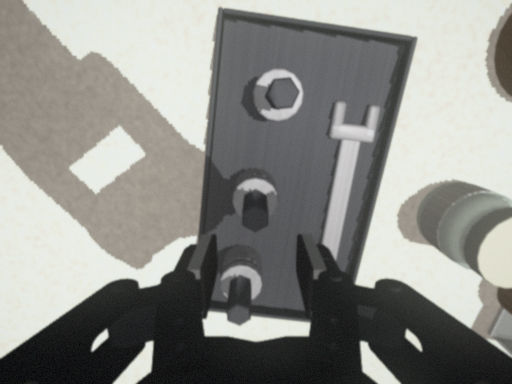

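S3 (282,92) and S2 (255,205) stand upright. On to the third.

play_rows(increments=[-24,-4,1,-0.035,40,-24.5,-4.5,1.5,-0.035,40,-24.5,-5,1.5,-0.035,40,0,0,0,0,40,0,0,0,0,40])

```text
clock: 29.4
ee_pos: [531.8, -396.8, 138.5]
orientation: [-0.001, 0.589, 0.808, 0.0]
wrist_force: [0.6, -0.1, -0.7]
opening: 0.472
```

```bash
python3 - <<'E'
from h import *
s,_=st(); im=snap('wrist','w17.png'); c=cam('wrist',s); print(proj(c,(532,-397,84)))
cv2.imwrite('pics/w17.png',cv2.resize(cv2.convertScaleAbs(im[160:330,190:330,::-1],alpha=1.8),None,fx=4.5,fy=4.5,interpolation=2)[:600])
E
```

```text
t 29.4 p [ 531.8 -396.8  138.5] yaw 107.87 tilt 0.17 F [ 0.6 -0.1 -0.7] M [ 0.01 -0.06  0.03] op 40.3 q [-0.81  0.39  1.59  0.    1.16 -1.12]
[257.2045037  224.74851876]
```

View pics/w17.png

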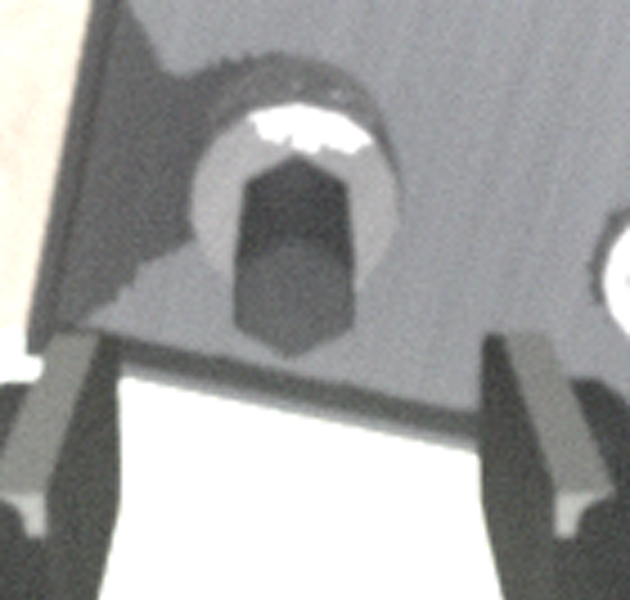

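play_rows(increments=[0,-0.8,25,0,40,0,0,25,0,40,0,0,14,0,40,0,0,5,0,40,0,0,0,0,40,0,0,0,0,40])

```text
clock: 30.05
ee_pos: [532.4, -397.9, 72.3]
orientation: [0.001, 0.588, 0.809, -0.0]
wrist_force: [1.1, -0.2, 0.3]
opening: 0.47
```

play_rows(increments=[0,0,0,0,10,0,0,0,0,10,0,0,0,0,10,0,0,0,0,10,0,0,0,0,10])

```text
clock: 30.55
ee_pos: [532.3, -398.1, 72.5]
orientation: [0.001, 0.588, 0.809, -0.0]
wrist_force: [-1.2, 0.2, 6.3]
opening: 0.19
```

```bash
python3 - <<'E'
from h import *
s,_=st(); im=snap('wrist','w18.png')
cv2.imwrite('pics/w18.png',cv2.resize(cv2.convertScaleAbs(im[150:,150:370,::-1],alpha=1.8),None,fx=2.5,fy=2.5,interpolation=2))
c=cam('wrist',s)
p=onz(c,257.2,285.0,84);print(p, q2R(s['orientation']).T@(p-s['ee_pos']))
E
```

```text
t 30.55 p [ 532.3 -398.1   72.5] yaw 107.93 tilt 0.11 F [-1.2  0.2  6.3] M [0.21 0.04 0.  ] op 16.2 q [-0.81  0.48  1.61  0.    1.05 -1.13]
[ 532.67562175 -398.93235404   84.        ] [ -0.88816982   0.11745094 -11.54078485]
```

View pics/w18.png

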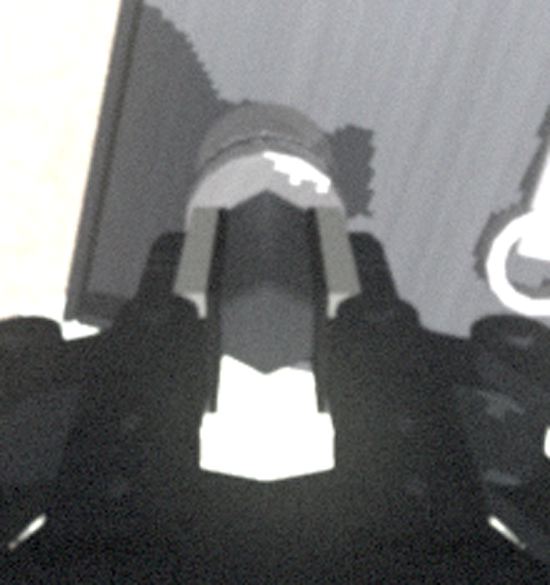

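```bash
python3 - <<'E'
from h import *
s,_=st(); c=cam('wrist',s)
p=onz(c,256.9,280.1,84);print(p, q2R(s['orientation']).T@(p-s['ee_pos']))
E
```

```text
t 30.6 p [ 532.3 -398.1   72.5] yaw 107.93 tilt 0.11 F [-0.9  1.   5.2] M [0.19 0.02 0.08] op 15.9 q [-0.81  0.48  1.61  0.    1.05 -1.13]
[ 531.84576867 -396.76750466   84.        ] [ 1.42628576e+00 -9.17644046e-03 -1.15349306e+01]
```

play_rows(increments=[0,0,-10,0,10,0,0,-35,0,10,0,0,-45,0,10,0,0,-18,0,10,0,0,0,0,10,0,0,0,0,10])

```text
clock: 31.2
ee_pos: [531.0, -396.8, 177.2]
orientation: [-0.001, 0.588, 0.809, 0.0]
wrist_force: [-0.0, -0.1, -3.9]
opening: 0.188
```

```bash
python3 - <<'E'
from h import *
plan([583,-16,178],88.5,10,10)
E
```

```text
t 31.2 p [ 531.  -396.8  177.2] yaw 107.93 tilt 0.15 F [-0.  -0.1 -3.9] M [ 0.01  0.01 -0.01] op 16.1 q [-0.81  0.34  1.57 -0.    1.23 -1.13]
[35.0, 17.0, 0.0, 0.034, 10, 35.0, 15.0, 0.0, 0.034, 10, 36.0, 14.0, 0.0, 0.034, 10, 36.0, 13.0, 0.0, 0.034, 10, 37.0, 12.0, 0.0, 0.034, 10, 37.0, 11.0, 0.0, 0.034, 10, 37.0, 9.0, 0.0, 0.034, 10, 37.0, 8.0, 0.0, 0.034, 10]
[38.0, 7.0, 0.0, 0.034, 10, 38.0, 5.6, -0.8, 0.034, 10]
end [583. -16. 178.] 88.45
```

play_rows(increments=[35,17,0,0.034,10,35,15,0,0.034,10,36,14,0,0.034,10,36,13,0,0.034,10,37,12,0,0.034,10,37,11,0,0.034,10,37,9,0,0.034,10,37,8,0,0.034,10])

```text
clock: 32.0
ee_pos: [571.1, -90.8, 175.4]
orientation: [-0.003, 0.693, 0.721, -0.001]
wrist_force: [0.6, -0.0, -2.2]
opening: 0.183
```

play_rows(increments=[38,7,10,0.034,10,37.3,5.5,9,0.034,10,0,0,0,0,10,0,0,0,0,10])

```text
clock: 32.4
ee_pos: [581.8, -16.4, 156.9]
orientation: [-0.002, 0.716, 0.698, -0.002]
wrist_force: [0.1, 0.5, -2.7]
opening: 0.187
```

```bash
python3 - <<'E'
from h import *
s,_=st(); im=snap('wrist','w19.png')
cv2.imwrite('pics/w19.png',cv2.resize(cv2.convertScaleAbs(im[150:,150:370,::-1],alpha=1.5),None,fx=2.5,fy=2.5,interpolation=2))
c=cam('wrist',s)
for n in [(583.3,-15.4)]:
  P=np.array([proj(c,(n[0]+23*np.cos(t),n[1]+23*np.sin(t),48)) for t in np.linspace(0,6.28,60)])
  print(n,((P.min(0)-150+.5)*2.5),((P.max(0)-150+.5)*2.5))
E
```

```text
t 32.4 p [581.8 -16.4 156.9] yaw 88.57 tilt 0.32 F [ 0.1  0.5 -2.7] M [ 0.   -0.04 -0.01] op 15.9 q [-0.22  0.19  1.8  -0.    1.15 -0.2 ]
(583.3, -15.4) [202.74531674  47.98294172] [347.89063393 186.93885319]
```

View pics/w19.png

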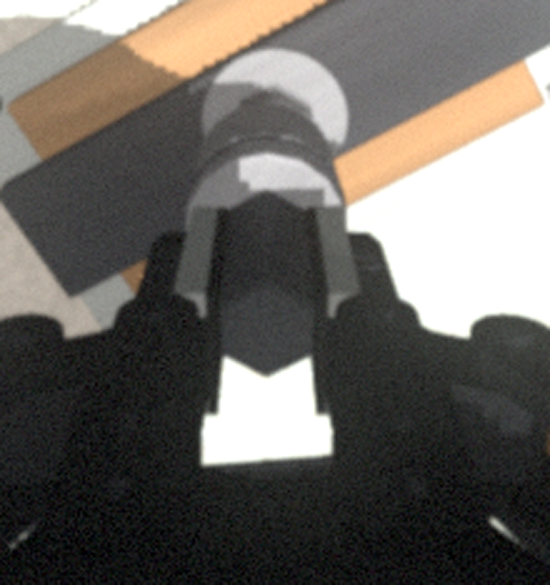

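play_rows(increments=[-0.3,1.4,8,0,10,0,0,7,0,10,0,0,4,0,10,0,0,2,0,10,0,0,0,0,10])

```text
clock: 32.95
ee_pos: [584.7, -18.0, 138.6]
orientation: [-0.0, 0.717, 0.697, -0.0]
wrist_force: [0.6, 0.6, -3.6]
opening: 0.186
```

play_rows(increments=[0,0,1.5,0,10,0,0,1.5,0,10,0,0,0,0,10])

```text
clock: 33.25
ee_pos: [585.0, -17.7, 136.1]
orientation: [-0.0, 0.717, 0.698, -0.0]
wrist_force: [0.6, 1.0, -3.6]
opening: 0.184
```

play_rows(increments=[0,0,1.5,0,10,0,0,1.5,0,10,0,0,0,0,10])

```text
clock: 33.55
ee_pos: [584.9, -17.6, 132.9]
orientation: [-0.0, 0.717, 0.698, -0.0]
wrist_force: [-0.8, 1.0, -3.9]
opening: 0.183
```

play_rows(increments=[0.4,-0.6,0,0,10,0.4,-0.6,1,0,10,0,0,1,0,10,0,0,0,0,10])

```text
clock: 33.95
ee_pos: [583.8, -16.8, 130.9]
orientation: [-0.0, 0.717, 0.697, 0.0]
wrist_force: [-0.2, 0.5, -3.2]
opening: 0.184
```

play_rows(increments=[0,0,1.5,0,10,0,0,1.5,0,10,0,0,0,0,10])

```text
clock: 34.25
ee_pos: [583.8, -16.8, 127.8]
orientation: [-0.0, 0.717, 0.697, 0.0]
wrist_force: [0.6, 1.1, -3.1]
opening: 0.186
```

It is sliding over the nut without resistance. Continue down to the washer (TCP ≈116.5).

play_rows(increments=[0,0,2,0,10,0,0,2,0,10,0,0,2,0,10,0,0,1,0,10,0,0,1,0,10,0,0,0,0,10])

```text
clock: 34.85
ee_pos: [583.8, -16.9, 119.9]
orientation: [-0.0, 0.717, 0.697, 0.0]
wrist_force: [1.5, 1.5, -3.9]
opening: 0.181
```

play_rows(increments=[0,0,1.5,0,10,0,0,1.5,0,10,0,0,1,0,10,0,0,0,0,10])

```text
clock: 35.25
ee_pos: [583.9, -16.9, 116.5]
orientation: [-0.0, 0.717, 0.698, -0.0]
wrist_force: [-1.5, 2.7, 0.5]
opening: 0.183
```

play_rows(increments=[0,0,1.5,0,10,0,0,1.5,0,10,0,0,0,0,10])

```text
clock: 35.55
ee_pos: [584.3, -16.9, 116.4]
orientation: [-0.0, 0.716, 0.698, -0.0]
wrist_force: [-10.2, 3.5, 18.6]
opening: 0.179
```

```bash
python3 - <<'E'
from h import *
s,_=st(); im=snap('side','s20.png');cv2.imwrite('pics/s20.png',cv2.resize(im[90:270,140:330,::-1],None,fx=3.2,fy=3.2,interpolation=2))
im=snap('scene','c20.png')
E
```

```text
t 35.55 p [584.3 -16.9 116.4] yaw 88.48 tilt 0.04 F [-10.2   3.5  18.6] M [ 0.58  1.91 -0.05] op 15.3 q [-0.22  0.25  1.81 -0.    1.08 -0.2 ]
```

View pics/s20.png

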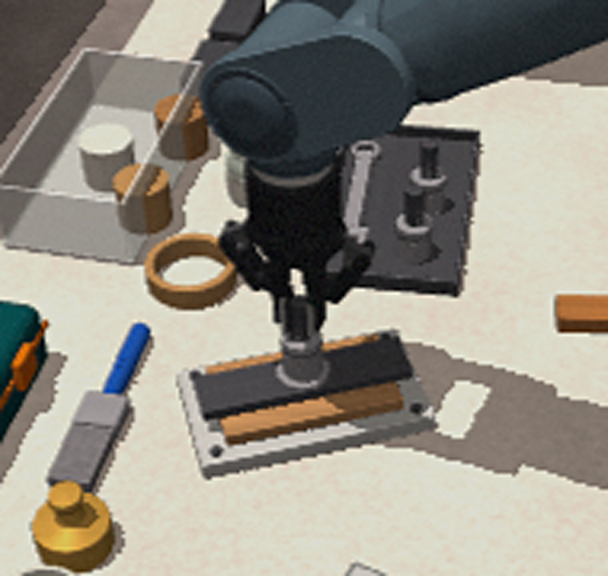

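View pics/c20.png

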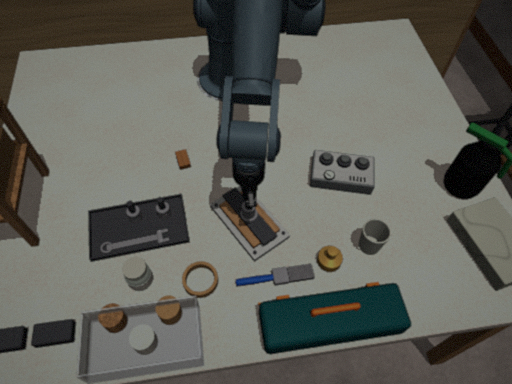

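```bash
python3 -c "
from rig import env
print(env.job_done())"
```

```text
the job is handed in; nothing more can be done
None
```

The pump is shut down, the socket that fits is pushed down onto the washer with the gripper still holding it, and I handed the job in at about 35.6 s of the 72 s allowed.

- **Keys:** I pressed the left key and then the right, each until it bottomed out (about 13 N and 15 N, against 5 N for fully down). I did not press the middle key.
- **Sockets that did not fit:** I tried the socket at the robot's left (+y) end of the row first, then the middle one. They stopped about 17 mm and 16 mm above the washer, also when I shifted them sideways under load. Both went back to their own places in the tray, and the last pictures show them upright.
- **Socket that fits:** The third, at the other end of the row, slid over the nut without resistance. It stopped at a TCP height of 116.4 mm, where I expected 116.5 mm for contact with the washer. It was pushing with 18.6 N at that point.
- **Bystanders:** In the last pictures the bystanders look unmoved, although I did not measure their positions.
- **Disagreements:** The position readings varied by 1–2 mm, and pushing down bent the arm a few millimetres in x. I corrected for both from the wrist pictures. At the end a sideways force of about 10 N remained on the socket.

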